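Put the power modules away in antistatic trays

TASK

Put every power module on the bench away in the cabinet drawer, each one standing in a black antistatic tray of its own: pull the drawer out, take trays singly from the top of the nested stack without lifting the next one along, stand the trays flat side by side in the drawer with a module upright in each, and push the drawer fully shut. Leave the unused trays nested where they are, and do not push away the transformer and the relay that stand beside them.

Things in the scene. Friction and masses are not known exactly. Their poses are not given: they have to be found in the camera images.
- drawer (a joint): pull-out in m of the drawer of a grey steel bench cabinet (332 wide, 260 deep, 116 mm high, fixed, front towards the robot): 0 fully shut, 0.215 fully out (stop); stays where it is left, needs about 3 N to slide. Fully out, all of the drawer but the last 10 mm at the back is clear of the cabinet
- drawer_handle (a point): middle of the drawer's handle: level bar 130 long (own y), 10 by 10 mm, 78 mm above the bench, 38 below the cabinet's top; 33 mm clear to the drawer's front panel (12 thick, 88 mm higher than the drawer's floor). Own x points into the cabinet; moves with the drawer. The drawer's inner floor is 60 mm lower, 225 (x, from 50 to 275 mm behind the handle) by 300 mm (y), walls 46 mm high
- tray_1: black antistatic tray, 160 (own x) by 64 (y) by 38 mm high, 90 g: upright rim band (inner 155 by 59, 18 to 38 mm up) over a smaller lower part (outer 151 by 55, inner 146 by 50, floor 3 mm). Nested, the lower part sits inside the tray beneath and rim bands rest flush on one another: 20 mm from tray to tray. Origin: centre of the underside; z up. At the start: top of the nested stack
- tray_2: black antistatic tray, 160 (own x) by 64 (y) by 38 mm high, 90 g: upright rim band (inner 155 by 59, 18 to 38 mm up) over a smaller lower part (outer 151 by 55, inner 146 by 50, floor 3 mm). Nested, the lower part sits inside the tray beneath and rim bands rest flush on one another: 20 mm from tray to tray. Origin: centre of the underside; z up. At the start: second of the stack
- tray_3: black antistatic tray, 160 (own x) by 64 (y) by 38 mm high, 90 g: upright rim band (inner 155 by 59, 18 to 38 mm up) over a smaller lower part (outer 151 by 55, inner 146 by 50, floor 3 mm). Nested, the lower part sits inside the tray beneath and rim bands rest flush on one another: 20 mm from tray to tray. Origin: centre of the underside; z up. At the start: third of the stack
- tray_4: black antistatic tray, 160 (own x) by 64 (y) by 38 mm high, 90 g: upright rim band (inner 155 by 59, 18 to 38 mm up) over a smaller lower part (outer 151 by 55, inner 146 by 50, floor 3 mm). Nested, the lower part sits inside the tray beneath and rim bands rest flush on one another: 20 mm from tray to tray. Origin: centre of the underside; z up. At the start: bottom of the stack, on the bench
- module_1: aluminium plug-in power module: finned block 120 (own x) by 40 (y) by 30 mm high; above it a grey pull handle, a bar 96 long (x), 12 thick (y), from 52 to 64 mm up, on posts at x = +-40 (open between bar and block). Origin: centre of the underside; z up. 0.25 to 0.42 kg. May be absent (two or three are present)
- module_2: aluminium plug-in power module: finned block 120 (own x) by 40 (y) by 30 mm high; above it a grey pull handle, a bar 96 long (x), 12 thick (y), from 52 to 64 mm up, on posts at x = +-40 (open between bar and block). Origin: centre of the underside; z up. 0.25 to 0.42 kg. May be absent (two or three are present)
- module_3: aluminium plug-in power module: finned block 120 (own x) by 40 (y) by 30 mm high; above it a grey pull handle, a bar 96 long (x), 12 thick (y), from 52 to 64 mm up, on posts at x = +-40 (open between bar and block). Origin: centre of the underside; z up. 0.25 to 0.42 kg. May be absent (two or three are present)
- transformer: bystander: small transformer, 66 x 44 x 44 mm; origin: centre of the underside
- relay: bystander: clear-cased relay standing upright, 36 x 36 x 58 mm; origin: centre of the underside
There are look-alikes about, which are no part of the job. Leave any yellow look-alike of the module_3 alone.

How it is judged:
On the way, in this order (a step that is already met when the one before it is completed fails the run):
1. the drawer is pulled out (value of joint drawer above 0.12 m), for 0.2 s.
2. every module stands in a tray of its own in the open drawer (((horizontal distance between module_1 and tray_1 below 0.02 m and z of module_1 in the frame of tray_1 between 0 and 0.009 m) or (horizontal distance between module_1 and tray_2 below 0.02 m and z of module_1 in the frame of tray_2 between 0 and 0.009 m) or (horizontal distance between module_1 and tray_3 below 0.02 m and z of module_1 in the frame of tray_3 between 0 and 0.009 m)) and ((horizontal distance between module_2 and tray_1 below 0.02 m and z of module_2 in the frame of tray_1 between 0 and 0.009 m) or (horizontal distance between module_2 and tray_2 below 0.02 m and z of module_2 in the frame of tray_2 between 0 and 0.009 m) or (horizontal distance between module_2 and tray_3 below 0.02 m and z of module_2 in the frame of tray_3 between 0 and 0.009 m)) and ((horizontal distance between module_3 and tray_1 below 0.02 m and z of module_3 in the frame of tray_1 between 0 and 0.009 m) or (horizontal distance between module_3 and tray_2 below 0.02 m and z of module_3 in the frame of tray_2 between 0 and 0.009 m) or (horizontal distance between module_3 and tray_3 below 0.02 m and z of module_3 in the frame of tray_3 between 0 and 0.009 m)) and x of module_1 in the frame of drawer_handle between 0.06 and 0.27 m and x of module_2 in the frame of drawer_handle between 0.06 and 0.27 m and x of module_3 in the frame of drawer_handle between 0.06 and 0.27 m and y of module_1 in the frame of drawer_handle between -0.14 and 0.14 m and y of module_2 in the frame of drawer_handle between -0.14 and 0.14 m and y of module_3 in the frame of drawer_handle between -0.14 and 0.14 m and z of module_1 in the frame of drawer_handle between -0.062 and -0.048 m and z of module_2 in the frame of drawer_handle between -0.062 and -0.048 m and z of module_3 in the frame of drawer_handle between -0.062 and -0.048 m and angle between each of module_1, module_2, module_3's own z axis and vertical below 0.1 rad and linear speed of each of module_1, module_2, module_3 below 0.02 m/s and value of joint drawer above 0.08 m), for 0.2 s.
At the end, for the whole second after the job is handed in: each module upright (0.1 rad) and at rest on the floor of its own tray, within 20 mm of the tray's centre; these trays flat on the drawer's floor; unused trays level in the stack, within 5 cm of where they were; drawer shut to within 5 mm (((horizontal distance between module_1 and tray_1 below 0.02 m and z of module_1 in the frame of tray_1 between 0 and 0.009 m) or (horizontal distance between module_1 and tray_2 below 0.02 m and z of module_1 in the frame of tray_2 between 0 and 0.009 m) or (horizontal distance between module_1 and tray_3 below 0.02 m and z of module_1 in the frame of tray_3 between 0 and 0.009 m)) and ((horizontal distance between module_2 and tray_1 below 0.02 m and z of module_2 in the frame of tray_1 between 0 and 0.009 m) or (horizontal distance between module_2 and tray_2 below 0.02 m and z of module_2 in the frame of tray_2 between 0 and 0.009 m) or (horizontal distance between module_2 and tray_3 below 0.02 m and z of module_2 in the frame of tray_3 between 0 and 0.009 m)) and ((horizontal distance between module_3 and tray_1 below 0.02 m and z of module_3 in the frame of tray_1 between 0 and 0.009 m) or (horizontal distance between module_3 and tray_2 below 0.02 m and z of module_3 in the frame of tray_2 between 0 and 0.009 m) or (horizontal distance between module_3 and tray_3 below 0.02 m and z of module_3 in the frame of tray_3 between 0 and 0.009 m)) and x of module_1 in the frame of drawer_handle between 0.06 and 0.27 m and x of module_2 in the frame of drawer_handle between 0.06 and 0.27 m and x of module_3 in the frame of drawer_handle between 0.06 and 0.27 m and y of module_1 in the frame of drawer_handle between -0.14 and 0.14 m and y of module_2 in the frame of drawer_handle between -0.14 and 0.14 m and y of module_3 in the frame of drawer_handle between -0.14 and 0.14 m and z of module_1 in the frame of drawer_handle between -0.062 and -0.048 m and z of module_2 in the frame of drawer_handle between -0.062 and -0.048 m and z of module_3 in the frame of drawer_handle between -0.062 and -0.048 m and angle between each of module_1, module_2, module_3's own z axis and vertical below 0.1 rad and linear speed of each of module_1, module_2, module_3 below 0.02 m/s and (distance of tray_1 from where it was at the start of the episode below 0.05 m or horizontal distance between any of module_1, module_2, module_3 and tray_1 below 0.02 m) and (distance of tray_2 from where it was at the start of the episode below 0.05 m or horizontal distance between any of module_1, module_2, module_3 and tray_2 below 0.02 m) and (distance of tray_3 from where it was at the start of the episode below 0.05 m or horizontal distance between any of module_1, module_2, module_3 and tray_3 below 0.02 m) and distance of tray_4 from where it was at the start of the episode below 0.05 m and angle between each of tray_1, tray_2, tray_3, tray_4's own z axis and vertical below 0.08 rad and value of joint drawer below 0.005 m); the robot touches nothing.
It fails at once if a tray is lifted together with the one above it ((height (world z) of tray_2 above 0.07 m and distance between tray_2 and tray_1 below 0.03 m) or (height (world z) of tray_3 above 0.05 m and distance between tray_3 and tray_2 below 0.03 m) or (height (world z) of tray_4 above 0.03 m and distance between tray_4 and tray_3 below 0.03 m)).
It fails at once if the transformer or the relay is knocked more than 6 cm from its place (distance of any of transformer, relay from where it was at the start of the episode above 0.06 m).
Of module_1, module_2, module_3 only 2 to 3 are there at a start; the rules pass over those that are not, and their reading is None.
At some moment in a run one of module_1, module_2, module_3 may be knocked a few centimetres aside while the robot is not near it.
Once in a run the grip may slacken for a moment while it holds something.
It also fails if it takes over 210 s, if anything falls off the work surface, if the arm or the gripper's body presses on something with over 40 N, if the wrist force passes 120 N, or if a joint passes its speed limit or range.

ROBOT

A 6-joint arm with a two-finger parallel gripper is mounted at the origin on the work surface. World frame = base frame: x ahead of the robot, y to its left, z up, the work surface at z = 0. Lengths are in m, angles in rad, forces in N, time in s.
With the tool pointing down it reaches from about 0.425 to 0.95 m from the base axis. Payload 3.5 kg.
Tool frame: the origin (TCP) lies at the very end of the fingers, on their centre line; the grasp point (between the pads) lies 19 mm behind it (ctrl.grip_point_offset is the distance from the TCP to the grasp point, in m); z points along the fingers, y is the line along which they close (so a half turn about z gives the same grasp; the last joint's range is limited). The gripper opens to 85 mm and grips with 20 to 120 N. Pads are 22 mm wide; open, the fingers measure 114 mm over their backs; the gripper's body (76 mm by 85 mm) begins 54 mm behind the grasp point. The pads swing forward as they close: fully open they stand 13 mm farther back than shut.
Start: joints at [1.001, 0.286, 1.577, -0, 1.279, -0.15], TCP at [0.275, 0.616, 0.231] pointing down, gripper open.
Joint ranges: [-2.77, 2.77], [-0.9, 2.22], [0.21, 2.48], [-1.53, 4.67], [0.24, 2.81], [-2.84, 2.84]. Speed limits (rad/s): [2.79, 2.79, 3.14, 3.14, 3.14, 3.14].

INTERFACE

Orientations are given as a unit quaternion [x, y, z, w].
In Python, from plant import ctrl gives the robot as it stands. The module is installed in compiled form; this text tells all that it offers.
- The arm moves only by the shell command python3 -m pendant 'ROWS' [OPENING] [FORCE]. ROWS is JSON, a list of rows, each an object of numbers: "dx", "dy", "dz": the shift along the tool's x, y, z in cm; "twist": the turn about the tool's z in degrees. A call has 1 to 10 rows; each row is the pose to reach, as a shift and turn from the pose commanded when the call began, along the tool's axes at that moment; what a row does not reach only later rows make up. A row lasts 1/8 s, in which the tool goes at most 62.5 mm and 10.7 degrees, less where a joint would pass 70% of its speed; a pose out of reach is approached as far as the arm can. A call with a gripper value outside its range is refused whole. OPENING is the opening in per cent of the stroke, from 0 (shut) to 100 (fully open), set as the call begins (- or left out, the last holds). The fingers move at their own pace and stop on an object; FORCE is the grip in N (left out, the last holds). Time passes only in rows, so rows that repeat a pose let the fingers close. It gives the time, the measured TCP pose, the force, the opening and the grip force at its end, in the units of the state.
- ctrl.get_state(): the state, without advancing time (a new reading comes with each control period).
- ctrl.read_camera(name): name is "scene" or "top" or "wrist"; returns a dict with "img" (400x640x3 uint8, red, green, blue), "depth" (400x640 float32, m along the optical axis (not along the pixel's ray), 0 where there is no reading), "camera_matrix" (3x3 intrinsics, pixels), "xyz" and "rotation" of the camera in the world; the wrist camera has in their place "tool_from_camera" (4x4, takes a point from camera to tool coordinates, whose origin is the TCP and whose axes are the flange's). Camera axes: x right, y up, looking along -z (the intrinsics and any distortion apply to the point x, -y, -z); pixel columns grow to the right and rows downward; lengths in m; the calibration is good to about 2 mm. A picture is of the moment at which its call begins: read the wrist's pose just before it.
- ctrl.sign_off(): hands the job in; it is judged then, once.
The state is a dict: "time": time; "qpos": joint angles; "dq": joint speeds; "joint_efforts": joint torques, N m; "eef_pos": TCP position; "tcp_rot": TCP orientation; "contact_force": force on the tool from outside, world axes, zero at the start; "wrist_torque": the same for the moment, N m; "opening": opening from 0.0 (shut) to 1.0 (fully open); "finger_force": force on a finger pad.
Only numpy, scipy, OpenCV 4.12 (cv2) and the standard library are available. Lean on these libraries where they do the work, as an engineer would, in place of code of your own. Each camera call takes 0.05 s, during which the arm holds its last target. There are 200 camera calls.

## Working session

There is one attempt and no reset: what is moved stays moved. The work goes in short steps, Python scripts to look and compute and a shell command to move; the robot and the scene stay as the last step left them, time stands still between calls to the robot, and variables do not carry over. Pictures are saved under pics/ and viewed, at most 14 in all, crops included, and the job is handed in when it is done.

```bash
mkdir -p pics && cat > h.py <<'E'
import numpy as np, cv2
from plant import ctrl
from scipy.spatial.transform import Rotation as R
def cam(name):
    s=ctrl.get_state(); c=ctrl.read_camera(name); K=c["camera_matrix"]; d=c["depth"]
    v,u=np.mgrid[0:400,0:640]
    P=np.stack([(u-K[0,2])/K[0,0]*d,-(v-K[1,2])/K[1,1]*d,-d],-1)
    if name=="wrist":
        T=c["tool_from_camera"]; P=P@T[:3,:3].T+T[:3,3]
        P=P@R.from_quat(s["tcp_rot"]).as_matrix().T+s["eef_pos"]
    else:
        M=np.array(c["rotation"]); 
        if M.shape!=(3,3): M=R.from_quat(M).as_matrix()
        P=P@M.T+c["xyz"]
    P[d==0]=np.nan
    return c["img"],P
def save(n,img,s=1): cv2.imwrite(f"pics/{n}.png",cv2.resize(img[...,::-1],None,fx=s,fy=s))
E
python3 - <<'E'
from h import *
for n in("top","scene"):
    i,P=cam(n); save(n+"0",i); np.savez(n+"0",i=i,P=P)
s=ctrl.get_state();print(s); print(R.from_quat(s["tcp_rot"]).as_matrix().round(3))
E
```

```text
{'time': 0.1, 'qpos': array([ 1.00099366e+00,  2.87110486e-01,  1.57802934e+00, -1.10190304e-05,
        1.27861004e+00, -1.49998877e-01]), 'dq': array([ 3.64564437e-05, -1.94094769e-03, -2.18815718e-03, -5.30443866e-04,
        1.70901295e-03,  1.03862229e-03]), 'joint_efforts': array([-4.58326995e-04, -4.07293081e+01, -2.93699867e+01, -2.00419408e-04,
        3.36440709e-03, -2.66882000e-05]), 'eef_pos': array([0.27476708, 0.61589304, 0.23006391]), 'tcp_rot': array([ 2.08362269e-01,  9.78051124e-01, -1.01135477e-03, -3.74926915e-04]), 'contact_force': array([-0.38141668,  0.44567775, -0.15809358]), 'wrist_torque': array([ 0.0258069 , -0.04230532,  0.01347605]), 'finger_force': 0.0, 'opening': 1.0009856016916339}
[[-0.913  0.408 -0.001]
 [ 0.408  0.913 -0.002]
 [ 0.    -0.002 -1.   ]]
```

View pics/top0.png

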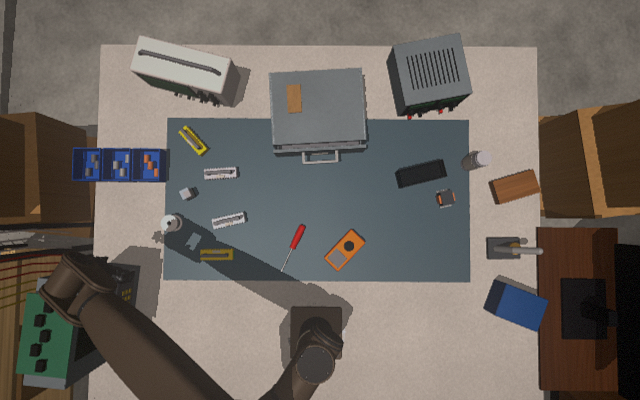

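View pics/scene0.png

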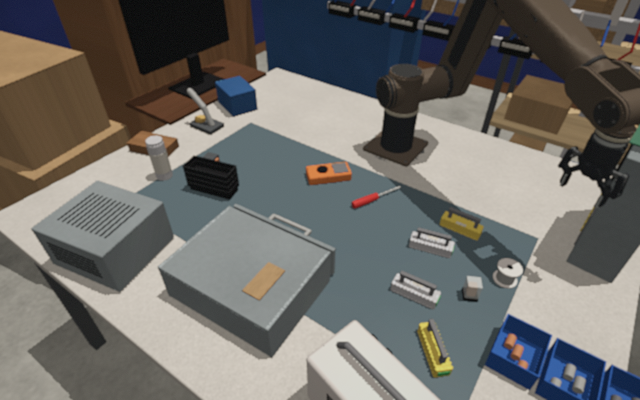

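Two silver modules appear in top at (221,173) and (229,221). The yellow look-alikes are at (193,140) and (216,255). The tray stack is at (421,174), the transformer at (445,198), the cabinet at (320,110) with its handle at (321,156), and the relay may be at (188,193). I'll confirm with one enlarged crop while measuring.

```bash
python3 - <<'E'
from h import *
D=np.load("top0.npz");i,P=D["i"],D["P"]
save("crop0",np.hstack([i[120:270,165:270],i[120:270,380:485]]),3.5)
def blob(n,u0,u1,v0,v1,z0,z1):
    p=P[v0:v1,u0:u1].reshape(-1,3);c=i[v0:v1,u0:u1].reshape(-1,3)
    m=(p[:,2]>z0)&(p[:,2]<z1);p=p[m];c=c[m]
    if len(p)<5: print(n,"none");return
    (r,s,a)=cv2.minAreaRect(p[:,:2].astype(np.float32))
    print(n,len(p),"c",np.round(r,3),"size",np.round(s,3),"ang",round(a,1),"zmed",np.round(np.median(p[:,2]),3),np.round(p[:,2].max(),3),"col",np.median(c,0))
for z in((.012,.045),(.045,.08)):
  blob("mA",200,245,160,188,*z);blob("mB",208,252,205,238,*z);blob("yel1",175,212,122,160,*z);blob("yel2",196,238,245,266,*z)
blob("stack",390,452,155,192,.08,.12);blob("transf",432,460,186,210,.02,.08);blob("box188",177,199,184,203,.02,.09)
blob("handle",298,345,148,168,.06,.09);blob("cabinet",260,375,60,160,.1,.13)
blob("x",390,452,155,192,.02,.2)
E
```

```text
mA 259 c [0.592 0.365] size [0.041 0.121] ang 4.8 zmed 0.028 0.043 col [169. 161. 160.]
mB 261 c [0.415 0.331] size [0.04  0.122] ang 13.6 zmed 0.028 0.038 col [171. 167. 167.]
yel1 263 c [0.715 0.471] size [0.122 0.04 ] ang 43.0 zmed 0.028 0.044 col [144. 131.  39.]
yel2 261 c [0.288 0.371] size [0.041 0.123] ang 0.7 zmed 0.028 0.037 col [115.  98.  38.]
mA 95 c [0.593 0.363] size [0.013 0.092] ang 3.5 zmed 0.062 0.068 col [111. 107. 107.]
mB 89 c [0.415 0.331] size [0.012 0.093] ang 14.1 zmed 0.063 0.069 col [119. 114. 115.]
yel1 90 c [0.715 0.47 ] size [0.094 0.013] ang 43.0 zmed 0.063 0.07 col [109. 104. 104.]
yel2 106 c [0.288 0.37 ] size [0.012 0.094] ang 0.6 zmed 0.062 0.068 col [67. 65. 61.]
stack 270 c [ 0.59  -0.376] size [0.065 0.164] ang 14.6 zmed 0.092 0.107 col [35. 36. 37.]
transf 220 c [ 0.505 -0.481] size [0.052 0.06 ] ang 13.8 zmed 0.042 0.05 col [70. 69. 71.]
box188 128 c [0.513 0.483] size [0.035 0.036] ang 26.6 zmed 0.055 0.065 col [158.5 153.  152.5]
handle 228 c [ 0.647 -0.016] size [0.045 0.167] ang 3.9 zmed 0.081 0.09 col [131.5 128.  125. ]
cabinet 7100 c [0.811 0.001] size [0.289 0.333] ang 3.7 zmed 0.115 0.126 col [114. 116. 117.]
x 940 c [ 0.565 -0.393] size [0.121 0.184] ang 14.6 zmed 0.067 0.107 col [37. 37. 38.]
```

View pics/crop0.png

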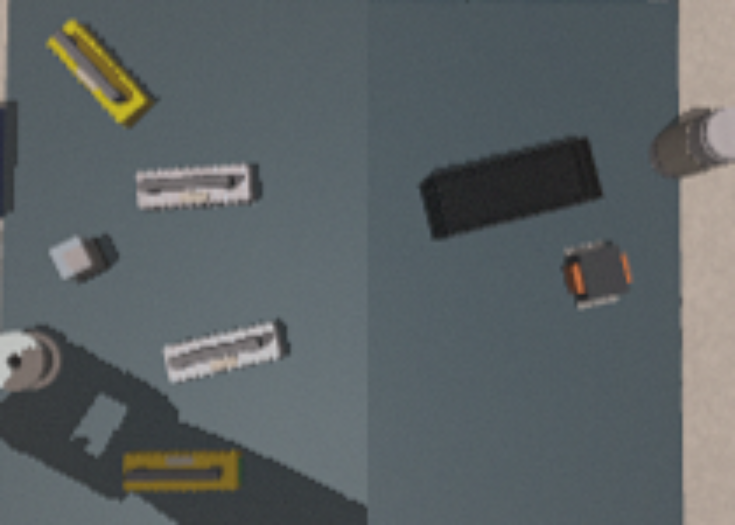

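The crop confirms two silver modules (each about 120x40, with a grey bar). The other two blocks are clearly yellow, so I leave them alone. The transformer (orange coils) and the black stack are right of centre, and the grey-white relay is at the left. I'll move above the handle with the fingers aligned to the drawer axis.

```bash
cat >> h.py <<'E'
def to(x,y,z,yaw):
    "shift for the pendant; yaw = world angle (deg) of the tool's y"
    s=ctrl.get_state(); M=R.from_quat(s["tcp_rot"]).as_matrix()
    d=M.T@(np.array([x,y,z])-s["eef_pos"])*100
    cur=np.degrees(np.arctan2(M[1,1],M[0,1])); t=(cur-yaw+90)%180-90
    print("t",round(s["time"],2),"tcp",s["eef_pos"].round(4),"yaw",round(cur,2),"F",s["contact_force"].round(1),"open",round(s["opening"],3),"| dx dy dz",d.round(2),"twist",round(t,1))
E
python3 -m pendant '[{"dx":-57.9,"dy":-42.9,"dz":0,"twist":62},{"dx":-57.9,"dy":-42.9,"dz":0,"twist":62},{"dx":-57.9,"dy":-42.9,"dz":0,"twist":62},{"dx":-57.9,"dy":-42.9,"dz":0,"twist":62},{"dx":-57.9,"dy":-42.9,"dz":0,"twist":62},{"dx":-57.9,"dy":-42.9,"dz":0,"twist":62},{"dx":-57.9,"dy":-42.9,"dz":0,"twist":62},{"dx":-57.9,"dy":-42.9,"dz":0,"twist":62},{"dx":-57.9,"dy":-42.9,"dz":0,"twist":62},{"dx":-57.9,"dy":-42.9,"dz":0,"twist":62}]' 35
python3 -c "
from h import *
to(.629,-.012,.2,3.7)"
```

```text
time: 1.35
eef_pos: [0.5824, 0.0701, 0.2309]
tcp_rot: [0.682, 0.731, -0.0, -0.0]
contact_force: [-0.2, 0.7, 0.7]
opening: 0.353
finger_force: 0.0
t 1.35 tcp [0.5824 0.0701 0.2309] yaw 3.94 F [-0.2  0.7  0.7] open 0.353 | dx dy dz [-8.51  4.09  3.09] twist 0.2
```

```bash
python3 -m pendant '[{"dx":-8.5,"dy":4.0,"dz":1},{"dx":-8.5,"dy":4.0,"dz":1},{"dx":-8.5,"dy":4.0,"dz":1},{"dx":-8.5,"dy":4.0,"dz":1}]'
python3 - <<'E'
from h import *
i,P=cam("wrist");save("w1",i); np.savez("w1",i=i,P=P)
p=P.reshape(-1,3); m=(p[:,2]>.065)&(p[:,2]<.09)&(p[:,0]<.645)&(p[:,0]>.55)&(abs(p[:,1])<.2); q=p[m]
print(len(q),cv2.minAreaRect(q[:,:2].astype(np.float32)),np.median(q,0))
D=np.load("top0.npz");p=D["P"].reshape(-1,3); m=(p[:,2]>.065)&(p[:,2]<.09)&(p[:,0]<.645)&(p[:,0]>.55)&(abs(p[:,1])<.2); q=p[m]
print(len(q),cv2.minAreaRect(q[:,:2].astype(np.float32)),np.median(q,0))
to(.629,-.012,.2,3.7)
E
```

```text
500 ((0.6332055330276489, 0.02962702326476574), (0.023620452731847763, 0.04972107335925102), 0.07694744318723679) [0.62893255 0.04150133 0.08201127]
121 ((0.6327149271965027, -0.009882725775241852), (0.02177472785115242, 0.12666486203670502), 1.1223437786102295) [ 0.62914067 -0.00793766  0.08156378]
t 1.4 tcp [0.5856 0.0634 0.231 ] yaw 3.65 F [ 1.4 -3.7  0.2] open 0.349 | dx dy dz [-7.79  3.84  3.15] twist -0.0$[0]: bad value
```

View pics/w1.png

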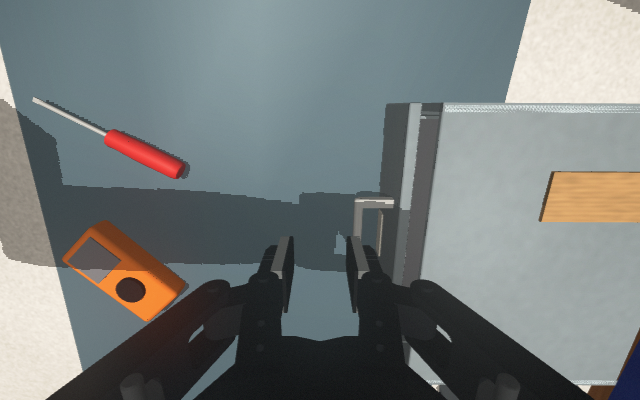

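The wrist view shows the handle's end at (365,200), with bar and posts as expected. Next I grip the bar.

```bash
python3 -m pendant '[{"dx":-7.7,"dy":3.9,"dz":0,"twist":0},{"dx":-7.7,"dy":3.9,"dz":3,"twist":0},{"dx":-7.7,"dy":3.9,"dz":8,"twist":0},{"dx":-7.7,"dy":3.9,"dz":8,"twist":0},{"dx":-7.7,"dy":3.9,"dz":8,"twist":0}]'
python3 - <<'E'
from h import *
i,P=cam("wrist")
p=P.reshape(-1,3); m=(p[:,2]>.074)&(p[:,2]<.09)&(p[:,0]<.66)&(p[:,0]>.58)&(abs(p[:,1])<.2); q=p[m]
c=q[(q[:,1]>0)&(q[:,1]<.04)];print(len(c),np.percentile(c,[2,50,98],axis=0).round(4))
to(.629,-.012,.059,3.7)
E
```

```text
time: 2.02
eef_pos: [0.6267, -0.0018, 0.1526]
tcp_rot: [0.682, 0.731, 0.0, 0.001]
contact_force: [0.8, 0.2, 0.6]
opening: 0.347
finger_force: 0.0
637 [[0.6227 0.0011 0.0792]
 [0.6281 0.0208 0.082 ]
 [0.6336 0.0392 0.0835]]
t 2.08 tcp [ 0.6274 -0.0019  0.1538] yaw 3.99 F [ 0. -0. -1.] open 0.354 | dx dy dz [-1.01  0.05  9.48] twist 0.3
```

```bash
python3 -m pendant '[{"dx":-0.9,"dy":0.2,"dz":3,"twist":0},{"dx":-0.9,"dy":0.2,"dz":6,"twist":0},{"dx":-0.9,"dy":0.2,"dz":8,"twist":0},{"dx":-0.9,"dy":0.2,"dz":9.4,"twist":0},{"dx":-0.9,"dy":0.2,"dz":9.4,"twist":0},{"dx":-0.9,"dy":0.2,"dz":9.4,"twist":0}]'
python3 -m pendant '[{"dx":0,"dy":0,"dz":0,"twist":0},{"dx":0,"dy":0,"dz":0,"twist":0},{"dx":0,"dy":0,"dz":0,"twist":0},{"dx":0,"dy":0,"dz":0,"twist":0}]' 0 60
python3 -m pendant '[{"dx":0,"dy":-2,"dz":0,"twist":0},{"dx":0,"dy":-4,"dz":0,"twist":0},{"dx":0,"dy":-6,"dz":0,"twist":0},{"dx":0,"dy":-8,"dz":0,"twist":0},{"dx":0,"dy":-10,"dz":0,"twist":0},{"dx":0,"dy":-12,"dz":0,"twist":0},{"dx":0,"dy":-14,"dz":0,"twist":0},{"dx":0,"dy":-15.5,"dz":0,"twist":0},{"dx":0,"dy":-17,"dz":0,"twist":0},{"dx":0,"dy":-17,"dz":0,"twist":0}]'
```

```text
time: 2.82
eef_pos: [0.632, -0.011, 0.0609]
tcp_rot: [0.682, 0.731, 0.002, 0.003]
contact_force: [0.6, 0.8, 4.5]
opening: 0.35
finger_force: 2.1
time: 3.32
eef_pos: [0.6309, -0.0111, 0.0595]
tcp_rot: [0.682, 0.731, 0.002, 0.002]
contact_force: [1.6, 1.7, 6.2]
opening: 0.102
finger_force: 59.1
time: 4.58
eef_pos: [0.4596, -0.0221, 0.0595]
tcp_rot: [0.683, 0.731, 0.001, -0.0]
contact_force: [-2.4, 3.9, 12.5]
opening: 0.103
finger_force: 63.3
```

```bash
python3 -m pendant '[{"dx":0,"dy":-1,"dz":0,"twist":0},{"dx":0,"dy":-2,"dz":0,"twist":0},{"dx":0,"dy":-3,"dz":0,"twist":0},{"dx":0,"dy":-3.5,"dz":0,"twist":0},{"dx":0,"dy":-3.5,"dz":0,"twist":0},{"dx":0,"dy":-3.5,"dz":0,"twist":0}]'
```

```text
time: 5.32
eef_pos: [0.4311, -0.024, 0.0595]
tcp_rot: [0.684, 0.73, 0.008, 0.006]
contact_force: [19.4, 9.6, -7.2]
opening: 0.099
finger_force: 60.7
```

```bash
python3 -m pendant '[{"dx":0,"dy":0.3,"dz":0,"twist":0},{"dx":0,"dy":0.3,"dz":0,"twist":0},{"dx":0,"dy":0.3,"dz":-4,"twist":0},{"dx":0,"dy":0.3,"dz":-10,"twist":0},{"dx":0,"dy":0.3,"dz":-16,"twist":0},{"dx":0,"dy":0.3,"dz":-18,"twist":0}]' 35
python3 -c "
from h import *
to(.55,-.36,.25,14.6)
i,P=cam('wrist');save('w2',i);np.savez('w2',i=i,P=P)
p=P.reshape(-1,3)
for y in(-.09,-.02,.05):
  c=p[(abs(p[:,1]-y)<.008)&(p[:,0]<.75)&(p[:,0]>.35)]
  for z0,z1 in((.01,.03),(.072,.088),(.096,.11)):
    q=c[(c[:,2]>z0)&(c[:,2]<z1)]; 
    if len(q)>5: print(y,z0,len(q),np.percentile(q[:,0],[1,50,99]).round(3),np.median(q[:,2]).round(3))
"
```

```text
time: 6.08
eef_pos: [0.4287, -0.0256, 0.2418]
tcp_rot: [0.682, 0.731, 0.002, 0.003]
contact_force: [0.4, -0.4, -0.6]
opening: 0.353
finger_force: 0.0
t 6.08 tcp [ 0.4287 -0.0256  0.2418] yaw 3.94 F [ 0.4 -0.4 -0.6] open 0.353 | dx dy dz [-34.2    9.81  -0.66] twist -10.7
-0.09 0.01 1622 [0.353 0.605 0.709] 0.017
-0.09 0.072 188 [0.431 0.451 0.474] 0.082
-0.09 0.096 66 [0.473 0.483 0.701] 0.105
-0.02 0.01 1866 [0.499 0.604 0.704] 0.017
-0.02 0.072 156 [0.427 0.433 0.47 ] 0.082
-0.02 0.096 208 [0.469 0.475 0.697] 0.105
0.05 0.01 2496 [0.37  0.586 0.7  ] 0.018
0.05 0.072 47 [0.454 0.464 0.465] 0.078
0.05 0.096 259 [0.464 0.47  0.692] 0.105
```

View pics/w2.png

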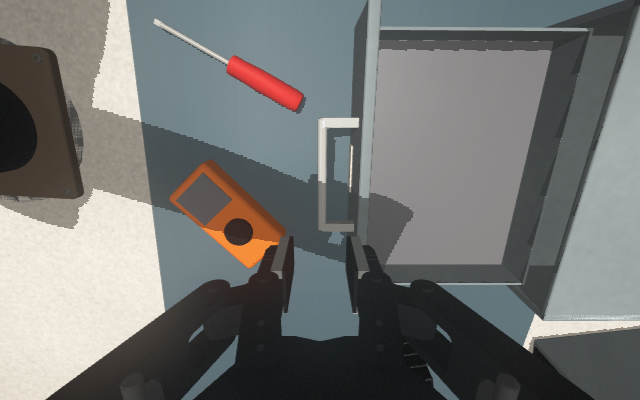

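The drawer is open about 0.20 m. In the wrist view the tray area is free, with the floor spanning columns 370-550. Next stop is the stack.

```bash
python3 -m pendant '[{"dx":-40,"dy":11.3,"dz":-2,"twist":-10.7},{"dx":-40,"dy":11.3,"dz":-2,"twist":-10.7},{"dx":-40,"dy":11.3,"dz":-2,"twist":-10.7},{"dx":-40,"dy":11.3,"dz":-2,"twist":-10.7},{"dx":-40,"dy":11.3,"dz":-2,"twist":-10.7},{"dx":-40,"dy":11.3,"dz":-2,"twist":-10.7},{"dx":-40,"dy":11.3,"dz":-2,"twist":-10.7},{"dx":-40,"dy":11.3,"dz":-2,"twist":-10.7},{"dx":-40,"dy":11.3,"dz":-2,"twist":-10.7}]' 100
python3 - <<'E'
from h import *
i,P=cam("wrist");np.savez("w3",i=i,P=P);save("w3",i)
p=P.reshape(-1,3); m=(p[:,2]>.090)&(p[:,2]<.108)&(abs(p[:,0]-.59)<.12)&(abs(p[:,1]+.376)<.12); q=p[m]
print(len(q),np.median(q[:,2]),cv2.minAreaRect(q[:,:2].astype(np.float32)))
to(.59,-.376,.2,14.6)
E
```

```text
time: 7.25
eef_pos: [0.5668, -0.4155, 0.2553]
tcp_rot: [0.611, 0.791, 0.0, -0.002]
contact_force: [-0.2, 0.1, 0.1]
opening: 1.001
finger_force: 0.0
1718 0.09992805831060698 ((0.5904792547225952, -0.3779112696647644), (0.06523667275905609, 0.16108664870262146), 14.181449890136719)
t 7.3 tcp [ 0.567 -0.415  0.256] yaw 14.67 F [-0.4 -0.2  0.1] open 0.999 | dx dy dz [3.18 3.22 5.61] twist 0.1
```

View pics/w3.png

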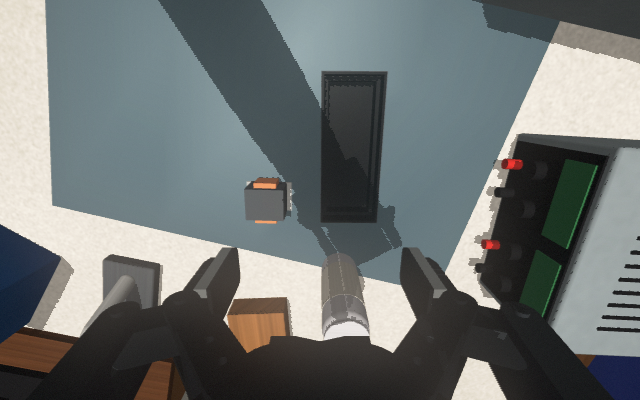

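```bash
python3 -c "
from h import *
to(.5905,-.378,.081,14.2)"
python3 -m pendant '[{"dx":3.0,"dy":3.2,"dz":3,"twist":0.4},{"dx":3.0,"dy":3.2,"dz":8,"twist":0.4},{"dx":3.0,"dy":3.2,"dz":12,"twist":0.4},{"dx":3.0,"dy":3.2,"dz":12.5,"twist":0.4},{"dx":3.0,"dy":3.2,"dz":12.5,"twist":0.4},{"dx":3.0,"dy":3.2,"dz":12.5,"twist":0.4}]'
python3 -c "
from h import *
to(.5905,-.378,.081,14.2)"
```

```text
t 7.3 tcp [ 0.567 -0.415  0.256] yaw 14.67 F [-0.4 -0.2  0.1] open 0.999 | dx dy dz [ 2.95  3.23 17.5 ] twist 0.5
time: 8.05
eef_pos: [0.5922, -0.38, 0.1357]
tcp_rot: [0.614, 0.789, -0.0, 0.003]
contact_force: [0.4, -0.8, -0.0]
opening: 0.994
finger_force: 0.0
t 8.05 tcp [ 0.5922 -0.38    0.1357] yaw 14.26 F [ 0.4 -0.8 -0. ] open 0.994 | dx dy dz [ 0.26 -0.13  5.47] twist 0.1
```

```bash
python3 -m pendant '[{"dx":0.2,"dy":-0.1,"dz":2.5,"twist":0},{"dx":0.2,"dy":-0.1,"dz":4.5,"twist":0},{"dx":0.2,"dy":-0.1,"dz":5.5,"twist":0},{"dx":0.2,"dy":-0.1,"dz":5.5,"twist":0}]'
python3 -m pendant '[{"dx":0,"dy":0,"dz":0,"twist":0},{"dx":0,"dy":0,"dz":0,"twist":0},{"dx":0,"dy":0,"dz":0,"twist":0},{"dx":0,"dy":0,"dz":0,"twist":0},{"dx":0,"dy":0,"dz":0,"twist":0}]' 40 60
python3 -m pendant '[{"dx":0,"dy":0,"dz":-0.4,"twist":0},{"dx":0,"dy":0,"dz":-0.8,"twist":0},{"dx":0,"dy":0,"dz":-0.8,"twist":0}]'
python3 - <<'E'
from h import *
to(.5905,-.378,.081,14.2)
i,P=cam("wrist");save("w4",i)
E
```

```text
time: 8.55
eef_pos: [0.5891, -0.3772, 0.0764]
tcp_rot: [0.614, 0.789, 0.0, -0.001]
contact_force: [-1.0, 0.3, -0.1]
opening: 0.999
finger_force: 0.0
time: 9.18
eef_pos: [0.5904, -0.3782, 0.079]
tcp_rot: [0.614, 0.789, -0.0, 0.001]
contact_force: [0.8, -0.7, 4.9]
opening: 0.735
finger_force: 67.4
time: 9.55
eef_pos: [0.5892, -0.3772, 0.085]
tcp_rot: [0.614, 0.789, -0.0, -0.0]
contact_force: [0.4, 0.4, -0.0]
opening: 0.732
finger_force: 66.7
t 9.55 tcp [ 0.5892 -0.3772  0.085 ] yaw 14.25 F [ 0.4  0.4 -0. ] open 0.732 | dx dy dz [-0.11  0.11  0.4 ] twist 0.1
```

View pics/w4.png

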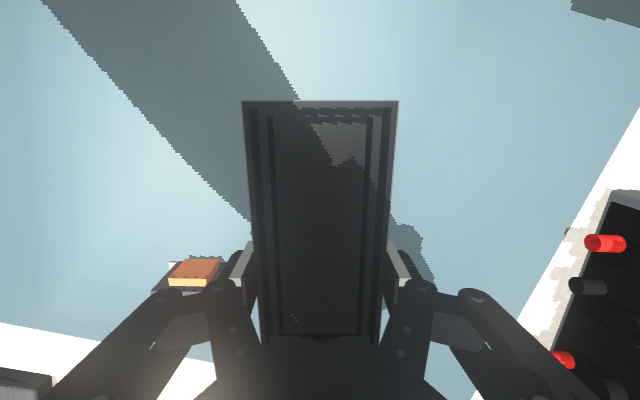

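```bash
python3 -m pendant '[{"dx":0,"dy":0,"dz":-0.6,"twist":0},{"dx":0,"dy":0,"dz":-1.3,"twist":0},{"dx":0,"dy":0,"dz":-1.3,"twist":0}]'
python3 - <<'E'
from h import *
i,P=cam("scene");save("s1",i[130:220,150:270],5)
E
```

```text
time: 9.98
eef_pos: [0.5901, -0.3779, 0.0998]
tcp_rot: [0.614, 0.789, -0.0, 0.001]
contact_force: [0.3, 0.7, -0.7]
opening: 0.729
finger_force: 66.7
```

View pics/s1.png

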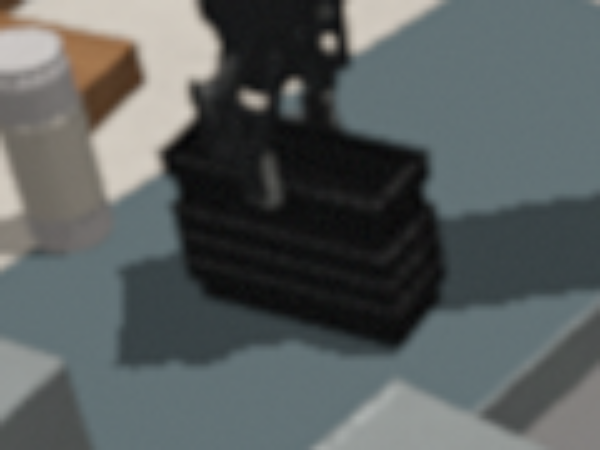

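Only the top tray is in the gripper, and the other three stay nested. I carry it to the rear place.

```bash
python3 -m pendant '[{"dx":0,"dy":0,"dz":-3,"twist":0},{"dx":0,"dy":0,"dz":-7,"twist":0},{"dx":0,"dy":0,"dz":-10,"twist":0},{"dx":0,"dy":0,"dz":-10,"twist":0}]'
python3 -c "
from h import *
to(.6205,-.011,.20,3.9)"
```

```text
time: 10.52
eef_pos: [0.5909, -0.3786, 0.2022]
tcp_rot: [0.614, 0.789, -0.0, 0.004]
contact_force: [-0.0, -0.9, -0.9]
opening: 0.733
finger_force: 66.7
t 10.53 tcp [ 0.5909 -0.3786  0.2022] yaw 14.25 F [-0.  -0.9 -0.9] open 0.733 | dx dy dz [34.9  11.92  0.07] twist 10.3
```

```bash
python3 -m pendant '[{"dx":3,"dy":1,"dz":0,"twist":1},{"dx":8,"dy":2.7,"dz":0,"twist":2},{"dx":13,"dy":4.4,"dz":0,"twist":4},{"dx":18,"dy":6.1,"dz":0,"twist":6},{"dx":23,"dy":7.9,"dz":0,"twist":8},{"dx":28,"dy":9.6,"dz":0,"twist":10},{"dx":32,"dy":10.9,"dz":0,"twist":10.3},{"dx":34.9,"dy":11.9,"dz":0,"twist":10.3},{"dx":34.9,"dy":11.9,"dz":0,"twist":10.3},{"dx":34.9,"dy":11.9,"dz":0,"twist":10.3}]'
python3 -c "
from h import *
to(.6205,-.011,.039,3.9)"
```

```text
time: 11.78
eef_pos: [0.6182, -0.0102, 0.1967]
tcp_rot: [0.682, 0.731, -0.001, -0.001]
contact_force: [-0.4, 0.3, -0.6]
opening: 0.73
finger_force: 66.7
t 11.78 tcp [ 0.6182 -0.0102  0.1967] yaw 3.95 F [-0.4  0.3 -0.6] open 0.73 | dx dy dz [-0.1   0.26 15.77] twist 0.1
```

```bash
python3 -m pendant '[{"dx":0,"dy":0.2,"dz":3,"twist":0},{"dx":0,"dy":0.2,"dz":7,"twist":0},{"dx":0,"dy":0.2,"dz":11,"twist":0},{"dx":0,"dy":0.2,"dz":13.5,"twist":0},{"dx":0,"dy":0.2,"dz":15,"twist":0},{"dx":0,"dy":0.2,"dz":15.8,"twist":0},{"dx":0,"dy":0.2,"dz":15.8,"twist":0}]'
python3 -c "
from h import *
to(.6205,-.011,.037,3.9)"
```

```text
time: 12.65
eef_pos: [0.6211, -0.0101, 0.0404]
tcp_rot: [0.683, 0.731, 0.0, 0.0]
contact_force: [0.3, 0.3, -1.3]
opening: 0.735
finger_force: 66.7
t 12.65 tcp [ 0.6211 -0.0101  0.0404] yaw 3.92 F [ 0.3  0.3 -1.3] open 0.735 | dx dy dz [-0.08 -0.07  0.34] twist 0.0
```

```bash
python3 -m pendant '[{"dx":0,"dy":0,"dz":0.2,"twist":0},{"dx":0,"dy":0,"dz":0.3,"twist":0},{"dx":0,"dy":0,"dz":0.3,"twist":0}]'
python3 -m pendant '[{"dx":0,"dy":0,"dz":0,"twist":0},{"dx":0,"dy":0,"dz":0,"twist":0},{"dx":0,"dy":0,"dz":0,"twist":0}]' 83
python3 -m pendant '[{"dx":0,"dy":0,"dz":-2,"twist":0},{"dx":0,"dy":0,"dz":-5,"twist":0},{"dx":0,"dy":0,"dz":-10,"twist":0},{"dx":0,"dy":0,"dz":-16,"twist":0},{"dx":0,"dy":0,"dz":-18,"twist":0}]'
python3 -c "
from h import *
to(.5905,-.378,.22,14.2)"
```

```text
time: 13.02
eef_pos: [0.6212, -0.0097, 0.0378]
tcp_rot: [0.682, 0.731, 0.0, 0.0]
contact_force: [0.5, 0.4, -1.0]
opening: 0.729
finger_force: 66.7
time: 13.4
eef_pos: [0.6211, -0.0097, 0.0375]
tcp_rot: [0.682, 0.731, 0.0, 0.0]
contact_force: [1.0, -0.5, -0.6]
opening: 0.833
finger_force: 0.0
time: 14.02
eef_pos: [0.6234, -0.0101, 0.2247]
tcp_rot: [0.682, 0.731, 0.003, 0.005]
contact_force: [0.7, 0.4, -0.0]
opening: 0.831
finger_force: 0.0
t 14.03 tcp [ 0.6234 -0.0101  0.2247] yaw 3.96 F [ 0.7  0.4 -0. ] open 0.831 | dx dy dz [-36.48  -5.83   0.5 ] twist -10.2
```

```bash
python3 -m pendant '[{"dx":-6,"dy":-1,"dz":0,"twist":-2},{"dx":-12,"dy":-2,"dz":0,"twist":-4},{"dx":-18,"dy":-3,"dz":0,"twist":-6},{"dx":-24,"dy":-4,"dz":0,"twist":-8},{"dx":-30,"dy":-5,"dz":0,"twist":-10.2},{"dx":-36.5,"dy":-5.8,"dz":0,"twist":-10.2},{"dx":-36.5,"dy":-5.8,"dz":0,"twist":-10.2},{"dx":-36.5,"dy":-5.8,"dz":4,"twist":-10.2},{"dx":-36.5,"dy":-5.8,"dz":6,"twist":-10.2},{"dx":-36.5,"dy":-5.8,"dz":6,"twist":-10.2}]' 100
python3 - <<'E'
from h import *
i,P=cam("wrist")
p=P.reshape(-1,3); m=(p[:,2]>.07)&(p[:,2]<.09)&(abs(p[:,0]-.59)<.12)&(abs(p[:,1]+.376)<.12); q=p[m]
print(len(q),np.median(q[:,2]),cv2.minAreaRect(q[:,:2].astype(np.float32)))
to(.5905,-.378,.059,14.2)
E
```

```text
time: 15.28
eef_pos: [0.5871, -0.3757, 0.1544]
tcp_rot: [0.614, 0.789, 0.0, -0.003]
contact_force: [0.0, 0.3, 0.4]
opening: 0.999
finger_force: 0.0
2760 0.07895508403375262 ((0.5899324417114258, -0.3779675364494324), (0.06542381644248962, 0.16068962216377258), 14.255745887756348)
t 15.32 tcp [ 0.5881 -0.3766  0.1566] yaw 14.21 F [-0.1  0.2  0.7] open 0.995 | dx dy dz [-0.21  0.21  9.76] twist 0.0
```

```bash
python3 -m pendant '[{"dx":-0.1,"dy":0.1,"dz":3,"twist":0},{"dx":-0.1,"dy":0.1,"dz":6,"twist":0},{"dx":-0.1,"dy":0.1,"dz":8.5,"twist":0},{"dx":-0.1,"dy":0.1,"dz":9.7,"twist":0},{"dx":-0.1,"dy":0.1,"dz":9.7,"twist":0}]'
python3 -c "
from h import *
to(.5905,-.378,.059,14.2)"
```

```text
time: 15.95
eef_pos: [0.5897, -0.3784, 0.0607]
tcp_rot: [0.614, 0.789, 0.0, 0.0]
contact_force: [0.1, -0.2, -0.2]
opening: 0.998
finger_force: 0.0
t 15.95 tcp [ 0.5897 -0.3784  0.0607] yaw 14.17 F [ 0.1 -0.2 -0.2] open 0.998 | dx dy dz [0.02 0.09 0.17] twist -0.0
```

```bash
python3 -m pendant '[{"dx":0,"dy":0,"dz":0.1,"twist":0},{"dx":0,"dy":0,"dz":0.1,"twist":0},{"dx":0,"dy":0,"dz":0.1,"twist":0},{"dx":0,"dy":0,"dz":0.1,"twist":0},{"dx":0,"dy":0,"dz":0.1,"twist":0}]' 40 60
python3 -m pendant '[{"dx":0,"dy":0,"dz":-0.7,"twist":0},{"dx":0,"dy":0,"dz":-1.4,"twist":0},{"dx":0,"dy":0,"dz":-2,"twist":0},{"dx":0,"dy":0,"dz":-2,"twist":0}]'
python3 - <<'E'
from h import *
i,P=cam("scene");save("s2",i[130:220,150:270],5)
E
```

```text
time: 16.58
eef_pos: [0.5907, -0.3796, 0.0618]
tcp_rot: [0.615, 0.789, -0.0, 0.002]
contact_force: [0.1, 0.4, 6.0]
opening: 0.729
finger_force: 67.3
time: 17.08
eef_pos: [0.5896, -0.3788, 0.08]
tcp_rot: [0.615, 0.789, -0.0, 0.0]
contact_force: [0.1, 0.6, -0.4]
opening: 0.728
finger_force: 66.5
```

View pics/s2.png

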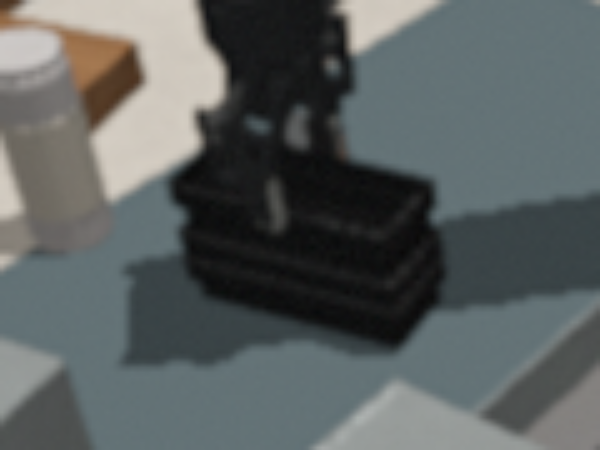

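One tray is lifted and two stay nested. It goes to the front place.

```bash
python3 -m pendant '[{"dx":0,"dy":0,"dz":-4,"twist":0},{"dx":0,"dy":0,"dz":-9,"twist":0},{"dx":0,"dy":0,"dz":-12,"twist":0},{"dx":0,"dy":0,"dz":-12,"twist":0}]'
python3 -c "
from h import *
to(.535,-.017,.20,3.9)"
```

```text
time: 17.62
eef_pos: [0.5908, -0.3797, 0.2031]
tcp_rot: [0.615, 0.789, -0.0, 0.003]
contact_force: [-0.3, -0.5, -0.8]
opening: 0.73
finger_force: 66.6
t 17.62 tcp [ 0.5908 -0.3797  0.2031] yaw 14.15 F [-0.3 -0.5 -0.8] open 0.73 | dx dy dz [36.53  3.46  0.11] twist 10.3
```

```bash
python3 -m pendant '[{"dx":3,"dy":0.3,"dz":0,"twist":1},{"dx":8,"dy":0.8,"dz":0,"twist":2},{"dx":13,"dy":1.2,"dz":0,"twist":4},{"dx":18,"dy":1.7,"dz":0,"twist":6},{"dx":23,"dy":2.2,"dz":0,"twist":8},{"dx":28,"dy":2.6,"dz":0,"twist":10},{"dx":33,"dy":3.1,"dz":0,"twist":10.3},{"dx":36.5,"dy":3.5,"dz":0,"twist":10.3},{"dx":36.5,"dy":3.5,"dz":0,"twist":10.3},{"dx":36.5,"dy":3.5,"dz":0,"twist":10.3}]'
python3 -c "
from h import *
to(.535,-.017,.041,3.9)"
```

```text
time: 18.88
eef_pos: [0.5334, -0.0162, 0.1976]
tcp_rot: [0.683, 0.731, -0.001, -0.001]
contact_force: [-0.2, -0.4, -0.9]
opening: 0.725
finger_force: 66.6
t 18.88 tcp [ 0.5334 -0.0162  0.1976] yaw 3.86 F [-0.2 -0.4 -0.9] open 0.725 | dx dy dz [-0.09  0.19 15.66] twist -0.0
```

```bash
python3 -m pendant '[{"dx":0,"dy":0.1,"dz":3,"twist":0},{"dx":0,"dy":0.1,"dz":7,"twist":0},{"dx":0,"dy":0.1,"dz":11,"twist":0},{"dx":0,"dy":0.1,"dz":13.5,"twist":0},{"dx":0,"dy":0.1,"dz":15,"twist":0},{"dx":0,"dy":0.1,"dz":15.7,"twist":0},{"dx":0,"dy":0.1,"dz":15.7,"twist":0}]'
python3 -c "
from h import *
to(.535,-.017,.039,3.9)"
```

```text
time: 19.75
eef_pos: [0.5473, -0.0169, 0.0585]
tcp_rot: [0.685, 0.728, 0.007, 0.007]
contact_force: [-2.0, 13.9, 58.4]
opening: 0.729
finger_force: 88.5
t 19.75 tcp [ 0.5473 -0.0169  0.0585] yaw 3.49 F [-2.  13.9 58.4] open 0.729 | dx dy dz [ 0.06 -1.26  1.93] twist -0.4
```

```bash
python3 -m pendant '[{"dx":0,"dy":0.5,"dz":-4,"twist":0},{"dx":0,"dy":0.5,"dz":-8,"twist":0},{"dx":0,"dy":0.5,"dz":-16,"twist":0},{"dx":0,"dy":0.5,"dz":-16,"twist":0}]'
python3 - <<'E'
from h import *
to(.535,-.017,.2,3.9)
i,P=cam("wrist");save("w5",i); j,Q=cam("top"); np.savez("t1",i=j,P=Q)
k,_=cam("scene"); save("m1",np.vstack([np.hstack([cv2.resize(i,(400,250)),cv2.resize(j[100:225,240:440],(400,250))]),cv2.resize(k[150:350,150:470],(800,500))])[:600],1)
q=Q.reshape(-1,3)
for y in(-.07,-.02,.04):
  c=q[(abs(q[:,1]-y)<.006)&(q[:,0]>.4)&(q[:,0]<.72)]; c=c[np.argsort(c[:,0])]
  print(y,[(round(a,3),round(b,3)) for a,_,b in c[::2]])
E
```

```text
time: 20.25
eef_pos: [0.5427, -0.0174, 0.2073]
tcp_rot: [0.684, 0.73, 0.002, 0.004]
contact_force: [0.9, -0.1, -0.7]
opening: 0.73
finger_force: 67.2
t 20.25 tcp [ 0.5427 -0.0174  0.2073] yaw 3.75 F [ 0.9 -0.1 -0.7] open 0.73 | dx dy dz [ 0.09 -0.78  0.72] twist -0.1
-0.07 [(np.float64(0.4), np.float64(-0.001)), (np.float64(0.401), np.float64(0.003)), (np.float64(0.404), np.float64(-0.001)), (np.float64(0.408), np.float64(-0.007)), (np.float64(0.408), np.float64(-0.006)), (np.float64(0.412), np.float64(-0.003)), (np.float64(0.416), np.float64(-0.001)), (np.float64(0.416), np.float64(0.005)), (np.float64(0.42), np.float64(0.0)), (np.float64(0.423), np.float64(0.004)), (np.float64(0.427), np.float64(0.004)), (np.float64(0.431), np.float64(-0.001)), (np.float64(0.439), np.float64(-0.0)), (np.float64(0.442), np.float64(0.076)), (np.float64(0.445), np.float64(0.079)), (np.float64(0.5), np.float64(0.473)), (np.float64(0.503), np.float64(0.507)), (np.float64(0.508), np.float64(0.508)), (np.float64(0.509), np.float64(0.485)), (np.float64(0.512), np.float64(0.485)), (np.float64(0.513), np.flo
[... 19552 characters left out ...]
8), np.float64(0.112)), (np.float64(0.699), np.float64(0.015)), (np.float64(0.7), np.float64(0.121)), (np.float64(0.702), np.float64(0.115)), (np.float64(0.702), np.float64(0.111)), (np.float64(0.703), np.float64(0.015)), (np.float64(0.705), np.float64(0.116)), (np.float64(0.705), np.float64(0.114)), (np.float64(0.706), np.float64(0.017)), (np.float64(0.707), np.float64(0.014)), (np.float64(0.708), np.float64(0.118)), (np.float64(0.709), np.float64(0.115)), (np.float64(0.712), np.float64(0.118)), (np.float64(0.713), np.float64(0.112)), (np.float64(0.716), np.float64(0.116)), (np.float64(0.716), np.float64(0.112)), (np.float64(0.719), np.float64(0.116)), (np.float64(0.72), np.float64(0.113))]
```

View pics/m1.png

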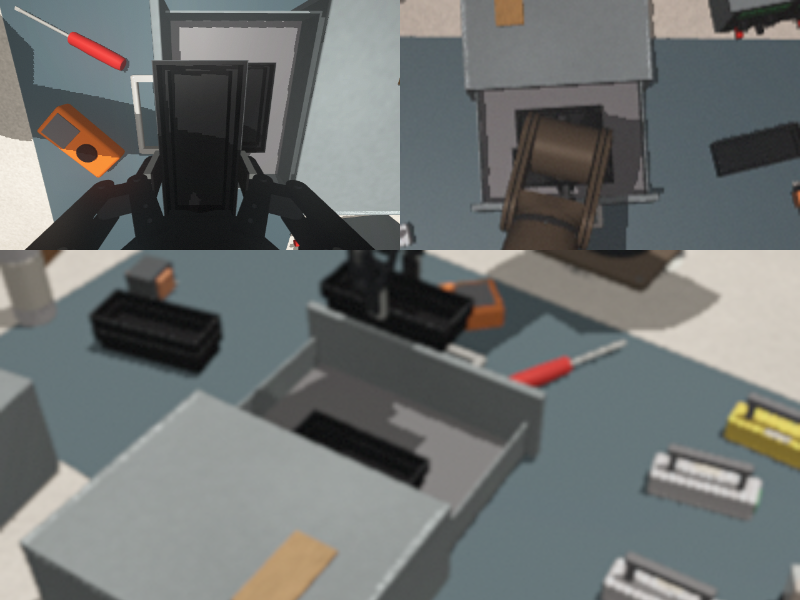

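A contact at 58 N while lowering; the tray is still held and the rear tray still looks flat. I'll measure how the drawer and rear tray stand now.

```bash
python3 - <<'E'
from h import *
i,P=cam("wrist"); p=P.reshape(-1,3); s=ctrl.get_state()
def f(n,y,z0,z1,x0,x1):
    q=p[(abs(p[:,1]-y)<.006)&(p[:,2]>z0)&(p[:,2]<z1)&(p[:,0]>x0)&(p[:,0]<x1)]
    if len(q)>3: print(n,y,len(q),np.percentile(q[:,0],[2,50,98]).round(4),np.median(q[:,2]).round(3))
for y in(.0,.02,.035,.05,.06):
    f("bar",y,.07,.09,.40,.46); f("panel",y,.095,.115,.45,.52); f("tray",y,.048,.066,.55,.68); f("cab",y,.11,.13,.6,.8)
q=p[(p[:,2]>.046)&(p[:,2]<.066)&(p[:,0]>.56)&(p[:,0]<.675)&(abs(p[:,1])<.09)]
print(cv2.minAreaRect(q[:,:2].astype(np.float32)),q[:,1].max())
E
```

```text
bar 0.0 141 [0.4381 0.4443 0.4477] 0.082
tray 0.0 63 [0.6613 0.6621 0.6645] 0.055
cab 0.0 1670 [0.6944 0.7454 0.798 ] 0.115
bar 0.02 156 [0.437  0.4426 0.4463] 0.082
tray 0.02 70 [0.6598 0.6608 0.6635] 0.055
cab 0.02 1820 [0.6933 0.7441 0.7978] 0.115
bar 0.035 297 [0.4364 0.446  0.4593] 0.082
tray 0.035 71 [0.6587 0.6597 0.6624] 0.055
cab 0.035 1944 [0.6922 0.744  0.7975] 0.115
tray 0.05 74 [0.6575 0.6586 0.6614] 0.055
cab 0.05 2007 [0.6911 0.7406 0.793 ] 0.115
panel 0.06 8 [0.4773 0.4801 0.4828] 0.105
tray 0.06 75 [0.6569 0.658  0.6607] 0.054
cab 0.06 2021 [0.6905 0.7387 0.789 ] 0.115
((0.6423640251159668, -0.008136168122291565), (0.05014790594577789, 0.1606518030166626), 5.38179874420166) 0.07371153158339401
```

```bash
python3 - <<'E'
from h import *
i,P=cam("wrist"); s=ctrl.get_state(); s2=R.from_quat(s["tcp_rot"]).as_matrix()
sets={"73%":(P,s["eef_pos"],s2)}
for n,e,yaw in(("w1",[.5856,.0634,.231],3.65),("w2",[.4287,-.0256,.2418],3.94),("w3",[.567,-.415,.256],14.67)):
    a=np.radians(yaw); M=np.array([[-np.sin(a),np.cos(a),0],[np.cos(a),np.sin(a),0],[0,0,-1]]).T
    M=np.column_stack([[-np.sin(a),np.cos(a),0],[np.cos(a),np.sin(a),0],[0,0,-1]])
    sets[n]=(np.load(n+".npz")["P"],np.array(e),M)
for n,(P,e,M) in sets.items():
    t=(P.reshape(-1,3)-e)@M
    print(n)
    for z in range(-95,5,10):
        q=t[(abs(t[:,2]*1000-z)<5)&(abs(t[:,0])<.06)&(abs(t[:,1])<.12)]
        if len(q)>20: print("  above tip",-z,"y",np.percentile(q[:,1],[1,99]).round(3),len(q))
E
```

```text
73%
  above tip 95 y [-0.066  0.065] 7547
  above tip 85 y [-0.065  0.065] 11844
  above tip 75 y [-0.064  0.064] 8117
  above tip 65 y [-0.063  0.063] 6132
  above tip 55 y [-0.062  0.061] 4219
  above tip 45 y [-0.051  0.051] 1117
  above tip 35 y [-0.045  0.044] 1110
  above tip 25 y [-0.045  0.044] 932
  above tip 15 y [-0.042  0.041] 3982
  above tip 5 y [-0.03   0.029] 4339
w1
  above tip 95 y [-0.067  0.06 ] 6880
  above tip 85 y [-0.065  0.058] 11584
  above tip 75 y [-0.061  0.054] 9521
  above tip 65 y [-0.057  0.05 ] 4346
  above tip 55 y [-0.052  0.046] 6021
  above tip 45 y [-0.049  0.042] 1702
  above tip 35 y [-0.03   0.023] 999
  above tip 25 y [-0.032  0.025] 782
  above tip 15 y [-0.031  0.025] 630
  above tip 5 y [-0.03   0.023] 337
w2
  above tip 95 y [-0.065  0.063] 6908
  above tip 85 y [-0.063  0.06 ] 11614
  above tip 75 y [-0.059  0.056] 9499
  above tip 65 y [-0.055  0.052] 4386
  above tip 55 y [-0.05   0.048] 5962
  above tip 45 y [-0.046  0.044] 1691
  above tip 35 y [-0.026  0.026] 1000
  above tip 25 y [-0.029  0.027] 781
  above tip 15 y [-0.029  0.027] 637
  above tip 5 y [-0.027  0.026] 322
w3
  above tip 95 y [-0.07   0.068] 6306
  above tip 85 y [-0.071  0.07 ] 12674
  above tip 75 y [-0.072  0.071] 9645
  above tip 65 y [-0.073  0.072] 8624
  above tip 55 y [-0.07   0.069] 1736
  above tip 45 y [-0.056  0.054] 1552
  above tip 35 y [-0.057  0.055] 1343
  above tip 25 y [-0.057  0.055] 1102
  above tip 15 y [-0.055  0.053] 505
```

The depth data gives the gripper's width. At this opening it is ±65 mm at the panel's height, so the front panel was hit and the drawer went 11 mm back in, with the rear tray moving along with it. I'll nudge the rear tray back using the lower part of the held tray, then set this tray down clear of the panel.

```bash
python3 -c "
from h import *
to(.5644,-.0158,.062,3.9);to(.5909,-.014,.062,3.9)"
```

```text
t 20.5 tcp [ 0.5387 -0.0158  0.1995] yaw 3.8 F [-0.4  1.  -1.6] open 0.732 | dx dy dz [-0.18  2.63 13.73] twist -0.1
t 20.5 tcp [ 0.5387 -0.0158  0.1995] yaw 3.8 F [-0.4  1.  -1.6] open 0.732 | dx dy dz [-0.18  5.28 13.72] twist -0.1
```

```bash
python3 -m pendant '[{"dx":0,"dy":2.5,"dz":3,"twist":0},{"dx":0,"dy":2.5,"dz":7,"twist":0},{"dx":0,"dy":2.5,"dz":11,"twist":0},{"dx":0,"dy":2.5,"dz":13,"twist":0},{"dx":0,"dy":2.5,"dz":13.6,"twist":0},{"dx":0,"dy":2.5,"dz":13.6,"twist":0}]'
python3 -c "
from h import *
to(.5909,-.014,.062,3.9)"
```

```text
time: 21.25
eef_pos: [0.5655, -0.0141, 0.0667]
tcp_rot: [0.683, 0.73, 0.0, 0.0]
contact_force: [-1.0, 1.0, -0.6]
opening: 0.732
finger_force: 67.1
t 21.25 tcp [ 0.5655 -0.0141  0.0667] yaw 3.84 F [-1.   1.  -0.6] open 0.732 | dx dy dz [-0.16  2.54  0.47] twist -0.1
```

```bash
python3 -m pendant '[{"dx":0,"dy":0,"dz":0.3,"twist":0},{"dx":0,"dy":0.5,"dz":0.4,"twist":0},{"dx":0,"dy":1,"dz":0.4,"twist":0},{"dx":0,"dy":1.5,"dz":0.4,"twist":0},{"dx":0,"dy":2,"dz":0.4,"twist":0},{"dx":0,"dy":2.5,"dz":0.4,"twist":0},{"dx":0,"dy":2.5,"dz":0.4,"twist":0}]'
python3 -m pendant '[{"dx":0,"dy":-1,"dz":0,"twist":0},{"dx":0,"dy":-2,"dz":0,"twist":0},{"dx":0,"dy":-2.6,"dz":-3,"twist":0},{"dx":0,"dy":-2.6,"dz":-5,"twist":0},{"dx":0,"dy":-2.6,"dz":-5,"twist":0}]'
python3 - <<'E'
from h import *
i,P=cam("wrist"); p=P.reshape(-1,3); to(.5644,-.0158,.039,3.9)
def f(n,y,z0,z1,x0,x1):
    q=p[(abs(p[:,1]-y)<.006)&(p[:,2]>z0)&(p[:,2]<z1)&(p[:,0]>x0)&(p[:,0]<x1)]
    if len(q)>3: print(n,y,len(q),np.percentile(q[:,0],[2,50,98]).round(4),np.median(q[:,2]).round(3))
for y in(.0,.02,.035,.05,.06):
    f("bar",y,.07,.09,.40,.455); f("tray",y,.048,.066,.585,.69); f("cab",y,.11,.13,.6,.8)
E
```

```text
time: 22.12
eef_pos: [0.5906, -0.0123, 0.0624]
tcp_rot: [0.683, 0.73, 0.0, 0.0]
contact_force: [1.1, -0.4, -1.4]
opening: 0.734
finger_force: 67.1
time: 22.75
eef_pos: [0.5656, -0.0144, 0.1149]
tcp_rot: [0.683, 0.73, 0.001, 0.002]
contact_force: [0.8, 0.2, -0.9]
opening: 0.73
finger_force: 67.1
t 22.8 tcp [ 0.5647 -0.0142  0.1134] yaw 3.84 F [-0.2 -0.7 -1.8] open 0.732 | dx dy dz [-0.15 -0.06  7.44] twist -0.1
bar 0.0 355 [0.4387 0.4453 0.4479] 0.082
tray 0.0 186 [0.6172 0.6788 0.6822] 0.055
cab 0.0 1932 [0.6932 0.717  0.7461] 0.115
bar 0.02 392 [0.4373 0.4438 0.4466] 0.082
tray 0.02 201 [0.6159 0.6774 0.6804] 0.055
cab 0.02 1866 [0.6925 0.7128 0.7371] 0.115
bar 0.035 533 [0.4368 0.4449 0.4544] 0.082
tray 0.035 219 [0.615  0.6764 0.6793] 0.055
cab 0.035 1810 [0.6916 0.7094 0.7309] 0.115
tray 0.05 233 [0.6138 0.6754 0.6786] 0.055
cab 0.05 1756 [0.6905 0.7053 0.7248] 0.115
tray 0.06 243 [0.6132 0.6748 0.6778] 0.055
cab 0.06 1695 [0.6898 0.703  0.7205] 0.115
```

The rear tray is now at +206 mm. I'm setting the held tray down.

```bash
python3 -m pendant '[{"dx":-0.1,"dy":-0.1,"dz":2.5,"twist":0},{"dx":-0.1,"dy":-0.1,"dz":4.5,"twist":0},{"dx":-0.1,"dy":-0.1,"dz":6,"twist":0},{"dx":-0.1,"dy":-0.1,"dz":7,"twist":0},{"dx":-0.1,"dy":-0.1,"dz":7.4,"twist":0},{"dx":-0.1,"dy":-0.1,"dz":7.4,"twist":0}]'
python3 -c "
from h import *
to(.564,-.0158,.039,3.9)"
```

```text
time: 23.55
eef_pos: [0.5637, -0.0152, 0.0387]
tcp_rot: [0.683, 0.73, 0.0, 0.0]
contact_force: [-0.1, 0.2, -0.3]
opening: 0.729
finger_force: 67.1
t 23.55 tcp [ 0.5637 -0.0152  0.0387] yaw 3.85 F [-0.1  0.2 -0.3] open 0.729 | dx dy dz [-0.06  0.03 -0.03] twist -0.0
```

```bash
python3 -m pendant '[{"dx":0,"dy":0,"dz":0.1,"twist":0},{"dx":0,"dy":0,"dz":0.1,"twist":0},{"dx":0,"dy":0,"dz":0.1,"twist":0}]' 79
python3 -m pendant '[{"dx":0,"dy":0,"dz":-2,"twist":0},{"dx":0,"dy":0,"dz":-5,"twist":0},{"dx":0,"dy":0,"dz":-10,"twist":0},{"dx":0,"dy":-5,"dz":-12.5,"twist":0},{"dx":0,"dy":-11,"dz":-12.5,"twist":0},{"dx":0,"dy":-11.9,"dz":-12.5,"twist":0},{"dx":0,"dy":-11.9,"dz":-12.5,"twist":0}]' 35
python3 -c "
from h import *
to(.4447,-.024,.059,3.9)"
```

```text
time: 23.92
eef_pos: [0.5634, -0.0152, 0.0377]
tcp_rot: [0.683, 0.73, 0.0, 0.0]
contact_force: [0.2, -0.2, 0.5]
opening: 0.79
finger_force: 0.0
time: 24.8
eef_pos: [0.4447, -0.0233, 0.1637]
tcp_rot: [0.683, 0.73, 0.001, 0.001]
contact_force: [-0.4, 0.2, -1.2]
opening: 0.728
finger_force: 67.5
t 24.8 tcp [ 0.4447 -0.0233  0.1637] yaw 3.82 F [-0.4  0.2 -1.2] open 0.728 | dx dy dz [-0.06 -0.04 10.47] twist -0.1
```

I gave the 35 opening too early, so the fingers took the tray along again. I'm putting it back.

```bash
python3 -m pendant '[{"dx":0,"dy":4,"dz":0,"twist":0},{"dx":0,"dy":9,"dz":0,"twist":0},{"dx":0,"dy":11.9,"dz":0,"twist":0},{"dx":0,"dy":11.9,"dz":0,"twist":0},{"dx":0,"dy":11.9,"dz":4,"twist":0},{"dx":0,"dy":11.9,"dz":8,"twist":0},{"dx":0,"dy":11.9,"dz":10,"twist":0},{"dx":0,"dy":11.9,"dz":11.5,"twist":0},{"dx":0,"dy":11.9,"dz":12,"twist":0},{"dx":0,"dy":11.9,"dz":12,"twist":0}]'
python3 -c "
from h import *
to(.564,-.0152,.038,3.9)"
```

```text
time: 26.05
eef_pos: [0.5638, -0.0153, 0.0431]
tcp_rot: [0.683, 0.73, 0.0, 0.001]
contact_force: [-0.6, 0.8, -0.5]
opening: 0.727
finger_force: 67.5
t 26.05 tcp [ 0.5638 -0.0153  0.0431] yaw 3.85 F [-0.6  0.8 -0.5] open 0.727 | dx dy dz [0.01 0.02 0.51] twist -0.1
```

```bash
python3 -m pendant '[{"dx":0,"dy":0,"dz":0.3,"twist":0},{"dx":0,"dy":0,"dz":0.5,"twist":0},{"dx":0,"dy":0,"dz":0.5,"twist":0}]'
python3 -m pendant '[{"dx":0,"dy":0,"dz":0,"twist":0},{"dx":0,"dy":0,"dz":0,"twist":0},{"dx":0,"dy":0,"dz":0,"twist":0}]' 79
python3 -m pendant '[{"dx":0,"dy":0,"dz":-2,"twist":0},{"dx":0,"dy":0,"dz":-5,"twist":0},{"dx":0,"dy":0,"dz":-10,"twist":0},{"dx":0,"dy":-5,"dz":-12.5,"twist":0},{"dx":0,"dy":-11,"dz":-12.5,"twist":0},{"dx":0,"dy":-11.9,"dz":-12.5,"twist":0},{"dx":0,"dy":-11.9,"dz":-12.5,"twist":0}]'
python3 -m pendant '[{"dx":0,"dy":0,"dz":0,"twist":0},{"dx":0,"dy":0,"dz":0,"twist":0},{"dx":0,"dy":0,"dz":0,"twist":0},{"dx":0,"dy":0,"dz":0,"twist":0}]' 35
python3 -c "
from h import *
to(.4447,-.024,.059,3.9)"
```

```text
time: 26.42
eef_pos: [0.5652, -0.0153, 0.0406]
tcp_rot: [0.683, 0.73, 0.001, 0.002]
contact_force: [-2.5, 0.8, 9.1]
opening: 0.73
finger_force: 68.6
time: 26.8
eef_pos: [0.5634, -0.0152, 0.0374]
tcp_rot: [0.683, 0.73, 0.0, 0.0]
contact_force: [0.4, 0.6, 0.3]
opening: 0.79
finger_force: 0.4
time: 27.68
eef_pos: [0.4446, -0.0233, 0.1636]
tcp_rot: [0.683, 0.73, 0.001, 0.001]
contact_force: [0.3, 0.4, -0.0]
opening: 0.788
finger_force: 0.0
time: 28.18
eef_pos: [0.4446, -0.0231, 0.1621]
tcp_rot: [0.683, 0.73, -0.0, -0.0]
contact_force: [-0.3, -0.9, -0.6]
opening: 0.349
finger_force: 0.0
t 28.18 tcp [ 0.4446 -0.0231  0.1621] yaw 3.86 F [-0.3 -0.9 -0.6] open 0.349 | dx dy dz [-9.000e-02  1.000e-02  1.031e+01] twist -0.0
```

```bash
python3 -m pendant '[{"dx":0,"dy":0,"dz":4,"twist":0},{"dx":0,"dy":0,"dz":7.5,"twist":0},{"dx":0,"dy":0,"dz":9.7,"twist":0},{"dx":0,"dy":0,"dz":9.7,"twist":0},{"dx":0,"dy":0,"dz":9.7,"twist":0}]'
python3 -m pendant '[{"dx":0,"dy":0,"dz":0,"twist":0},{"dx":0,"dy":0,"dz":0,"twist":0},{"dx":0,"dy":0,"dz":0,"twist":0},{"dx":0,"dy":-0.5,"dz":0,"twist":0},{"dx":0,"dy":-1,"dz":0,"twist":0},{"dx":0,"dy":-1.3,"dz":0,"twist":0},{"dx":0,"dy":-1.3,"dz":0,"twist":0}]' 0 60
```

```text
time: 28.8
eef_pos: [0.4451, -0.0233, 0.0662]
tcp_rot: [0.683, 0.73, 0.0, 0.001]
contact_force: [0.1, -0.5, -0.0]
opening: 0.353
finger_force: 0.0
time: 29.68
eef_pos: [0.4325, -0.0242, 0.0667]
tcp_rot: [0.683, 0.73, 0.001, 0.001]
contact_force: [1.3, 2.7, 7.4]
opening: 0.095
finger_force: 60.4
```

```bash
python3 -m pendant '[{"dx":0,"dy":0,"dz":0,"twist":0},{"dx":0,"dy":0,"dz":0,"twist":0},{"dx":0,"dy":0,"dz":0,"twist":0}]' 35
python3 -m pendant '[{"dx":0,"dy":0,"dz":-4,"twist":0},{"dx":0,"dy":0,"dz":-10,"twist":0},{"dx":0,"dy":0,"dz":-16,"twist":0},{"dx":0,"dy":0,"dz":-18,"twist":0},{"dx":0,"dy":0,"dz":-18,"twist":0}]'
python3 - <<'E'
from h import *
i,P=cam("wrist"); p=P.reshape(-1,3); j,Q=cam("top"); save("m2",np.vstack([cv2.resize(i,(480,300)),cv2.resize(j[110:230,160:352],(480,300))])) 
def f(n,y,z0,z1,x0,x1):
    q=p[(abs(p[:,1]-y)<.006)&(p[:,2]>z0)&(p[:,2]<z1)&(p[:,0]>x0)&(p[:,0]<x1)]
    if len(q)>3: print(n,y,len(q),np.percentile(q[:,0],[2,50,98]).round(4),np.median(q[:,2]).round(3))
for y in(-.06,.0,.03):
    f("bar",y,.07,.09,.40,.45); f("tray",y,.048,.062,.51,.69); f("cab",y,.11,.13,.6,.72)
    q=p[(abs(p[:,1]-y)<.004)&(p[:,2]>.046)&(p[:,2]<.066)&(p[:,0]>.5)&(p[:,0]<.69)]
    x=np.sort(q[:,0]); g=np.where(np.diff(x)>.008)[0]; print([(a.round(4),b.round(4)) for a,b in zip(x[np.r_[0,g+1]],x[np.r_[g,-1]])])
q=Q.reshape(-1,3)
for n,c in(("A",(.592,.364)),("B",(.415,.331))):
    for z0,z1 in((.012,.045),(.05,.075)):
        m=(abs(q[:,0]-c[0])<.09)&(abs(q[:,1]-c[1])<.09)&(q[:,2]>z0)&(q[:,2]<z1)
        if m.sum()>5: print(n,m.sum(),cv2.minAreaRect(q[m][:,:2].astype(np.float32)))
to(.592,.364,.2,4)
E
```

```text
time: 30.05
eef_pos: [0.4305, -0.0239, 0.0646]
tcp_rot: [0.683, 0.73, -0.001, -0.001]
contact_force: [-0.0, 0.4, 0.0]
opening: 0.35
finger_force: 0.0
time: 30.68
eef_pos: [0.4322, -0.0243, 0.247]
tcp_rot: [0.683, 0.73, 0.001, 0.002]
contact_force: [0.5, -0.2, 0.2]
opening: 0.35
finger_force: 0.0
bar -0.06 83 [0.4289 0.4337 0.4388] 0.082
tray -0.06 169 [0.5198 0.6086 0.6733] 0.054
cab -0.06 247 [0.6974 0.7068 0.7194] 0.115
[(np.float64(0.5191), np.float64(0.522)), (np.float64(0.5811), np.float64(0.5851)), (np.float64(0.6078), np.float64(0.6117)), (np.float64(0.6698), np.float64(0.6739))]
bar 0.0 97 [0.4252 0.4298 0.4345] 0.082
tray 0.0 200 [0.5154 0.6047 0.6693] 0.054
cab 0.0 350 [0.6936 0.7043 0.7194] 0.115
[(np.float64(0.5151), np.float64(0.5185)), (np.float64(0.577), np.float64(0.5806)), (np.float64(0.6038), np.float64(0.608)), (np.float64(0.6654), np.float64(0.6697))]
bar 0.03 179 [0.4234 0.4313 0.449 ] 0.082
tray 0.03 217 [0.5136 0.6027 0.667 ] 0.054
cab 0.03 396 [0.6914 0.7036 0.7192] 0.115
[(np.float64(0.5131), np.float64(0.5163)), (np.float64(0.5751), np.float64(0.5789)), (np.float64(0.6017), np.float64(0.6062)), (np.float64(0.6634), np.float64(0.6682))]
A 305 ((0.628623902797699, 0.378300279378891), (0.11454667896032333, 0.14407382905483246), 3.9296340942382812)
A 98 ((0.6137997508049011, 0.39491039514541626), (0.15310800075531006, 0.06328655034303665), 56.0876579284668)
B 260 ((0.4149401783943176, 0.33032670617103577), (0.04009399563074112, 0.12138954550027847), 13.584290504455566)
B 87 ((0.4150039851665497, 0.33060476183891296), (0.012000365182757378, 0.09290792047977448), 13.761096000671387)
t 30.77 tcp [ 0.4306 -0.0238  0.2437] yaw 3.85 F [-0.4  0.2 -0.5] open 0.349 | dx dy dz [37.61 18.72  4.35] twist -0.2
```

View pics/m2.png

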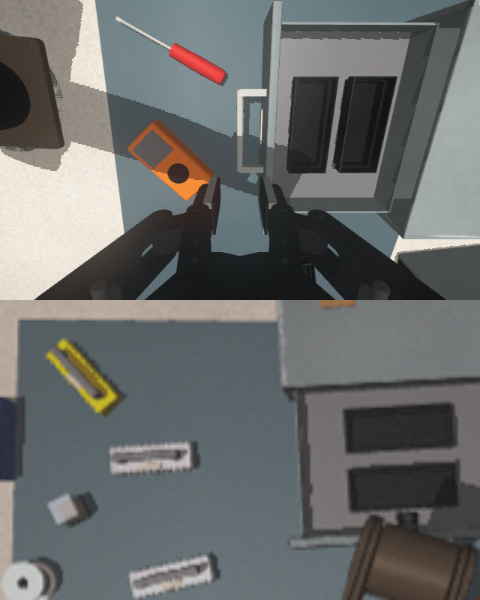

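Both trays sit flat side by side (wrist view: 313,125 and 363,125). Now module A (top crop 152,456).

```bash
python3 -m pendant '[{"dx":5,"dy":2.8,"dz":0,"twist":0},{"dx":11,"dy":6.1,"dz":0,"twist":0},{"dx":17,"dy":9.5,"dz":0,"twist":0},{"dx":23,"dy":12.8,"dz":0,"twist":0},{"dx":28,"dy":15.6,"dz":0,"twist":0},{"dx":33.5,"dy":18.7,"dz":2,"twist":0},{"dx":33.5,"dy":18.7,"dz":4,"twist":0},{"dx":33.5,"dy":18.7,"dz":4,"twist":0},{"dx":33.5,"dy":18.7,"dz":4,"twist":0}]' 40
cat >> h.py <<'E'
def module(c):
    i,P=cam("wrist"); q=P.reshape(-1,3)
    for z0,z1 in((.015,.04),(.052,.075)):
        m=(abs(q[:,0]-c[0])<.05)&(abs(q[:,1]-c[1])<.075)&(q[:,2]>z0)&(q[:,2]<z1)
        if m.sum()>5: print(m.sum(),np.median(q[m][:,2]),cv2.minAreaRect(q[m][:,:2].astype(np.float32)))
E
python3 -c "
from h import *
module((.592,.364)); to(.592,.364,.039,4)"
```

```text
time: 31.9
eef_pos: [0.5949, 0.3219, 0.2042]
tcp_rot: [0.683, 0.73, -0.001, -0.0]
contact_force: [-0.5, -0.5, 0.8]
opening: 0.405
finger_force: 0.0
2580 0.029398226101201103 ((0.5927425622940063, 0.3647400438785553), (0.039967067539691925, 0.12181709706783295), 4.39971923828125)
1172 0.06318599304837294 ((0.5927644371986389, 0.3636031746864319), (0.011899393051862717, 0.09493165463209152), 4.291524887084961)
t 31.95 tcp [0.5954 0.3219 0.2055] yaw 3.8 F [-0.   0.2  0.2] open 0.397 | dx dy dz [ 4.23 -0.06 16.65] twist -0.2
```

```bash
python3 -m pendant '[{"dx":3,"dy":0,"dz":3,"twist":-0.5},{"dx":4.2,"dy":0,"dz":7,"twist":-0.5},{"dx":4.2,"dy":0,"dz":11,"twist":-0.5},{"dx":4.2,"dy":0,"dz":14,"twist":-0.5},{"dx":4.2,"dy":0,"dz":15.8,"twist":-0.5},{"dx":4.2,"dy":0,"dz":16.3,"twist":-0.5},{"dx":4.2,"dy":0,"dz":16.3,"twist":-0.5}]'
python3 -c "
from h import *
to(.5927,.3645,.040,4.35)"
```

```text
time: 32.83
eef_pos: [0.5936, 0.3647, 0.0437]
tcp_rot: [0.68, 0.733, 0.001, 0.0]
contact_force: [0.6, -0.5, 0.1]
opening: 0.398
finger_force: 0.0
t 32.83 tcp [0.5936 0.3647 0.0437] yaw 4.32 F [ 0.6 -0.5  0.1] open 0.398 | dx dy dz [-0.02 -0.09  0.37] twist -0.0
```

```bash
python3 -m pendant '[{"dx":0,"dy":0,"dz":0.2,"twist":0},{"dx":0,"dy":0,"dz":0.2,"twist":0},{"dx":0,"dy":0,"dz":0.2,"twist":0},{"dx":0,"dy":0,"dz":0.2,"twist":0},{"dx":0,"dy":0,"dz":0.2,"twist":0}]' 5 100
python3 -m pendant '[{"dx":0,"dy":0,"dz":-2,"twist":0},{"dx":0,"dy":0,"dz":-6,"twist":0},{"dx":0,"dy":0,"dz":-11,"twist":0},{"dx":0,"dy":0,"dz":-16,"twist":0},{"dx":0,"dy":0,"dz":-18,"twist":0},{"dx":0,"dy":0,"dz":-18,"twist":0}]'
python3 -c "
from h import *
to(.6365,-.0085,.22,4.1)"
```

```text
time: 33.45
eef_pos: [0.5936, 0.3651, 0.0422]
tcp_rot: [0.68, 0.733, 0.001, 0.001]
contact_force: [-1.1, -0.6, 5.9]
opening: 0.114
finger_force: 98.4
time: 34.2
eef_pos: [0.5931, 0.3649, 0.2216]
tcp_rot: [0.68, 0.733, 0.001, 0.001]
contact_force: [-0.2, 0.6, -3.2]
opening: 0.115
finger_force: 98.1
t 34.2 tcp [0.5931 0.3649 0.2216] yaw 4.35 F [-0.2  0.6 -3.2] open 0.115 | dx dy dz [-37.56   1.5    0.13] twist 0.3
```

```bash
python3 -m pendant '[{"dx":-3,"dy":0.1,"dz":0,"twist":0},{"dx":-8,"dy":0.3,"dz":0,"twist":0},{"dx":-13,"dy":0.5,"dz":0,"twist":0},{"dx":-18,"dy":0.7,"dz":0,"twist":0},{"dx":-23,"dy":0.9,"dz":0,"twist":0},{"dx":-28,"dy":1.1,"dz":0,"twist":0},{"dx":-33,"dy":1.3,"dz":0,"twist":0},{"dx":-36.5,"dy":1.5,"dz":0,"twist":0.3},{"dx":-37.5,"dy":1.5,"dz":0,"twist":0.3},{"dx":-37.5,"dy":1.5,"dz":0,"twist":0.3}]'
python3 -c "
from h import *
to(.6368,-.0085,.063,4.1)"
```

```text
time: 35.45
eef_pos: [0.6349, -0.0081, 0.2175]
tcp_rot: [0.682, 0.731, -0.001, -0.002]
contact_force: [0.6, 0.2, -3.6]
opening: 0.118
finger_force: 98.1
t 35.45 tcp [ 0.6349 -0.0081  0.2175] yaw 3.99 F [ 0.6  0.2 -3.6] open 0.118 | dx dy dz [-0.08  0.25 15.45] twist -0.1
```

```bash
python3 -m pendant '[{"dx":0,"dy":0.1,"dz":4,"twist":0},{"dx":0,"dy":0.1,"dz":8,"twist":0},{"dx":0,"dy":0.1,"dz":11,"twist":0},{"dx":0,"dy":0.1,"dz":12,"twist":0},{"dx":0,"dy":0.1,"dz":12,"twist":0}]'
python3 -c "
from h import *
to(.6368,-.0085,.063,4.1)
i,P=cam('wrist');q=P.reshape(-1,3)
for y in(.0,.03,.05):
    s=q[(abs(q[:,1]-y)<.004)&(q[:,2]>.046)&(q[:,2]<.066)&(q[:,0]>.5)&(q[:,0]<.69)]
    x=np.sort(s[:,0]); g=np.where(np.diff(x)>.008)[0]; print(y,[(a.round(4),b.round(4)) for a,b in zip(x[np.r_[0,g+1]],x[np.r_[g,-1]])])
m=(q[:,2]>.046)&(q[:,2]<.07)&(q[:,0]>.5)&(q[:,0]<.585);print(np.percentile(q[m][:,1],[99,100]))
"
```

```text
time: 36.08
eef_pos: [0.6366, -0.0069, 0.0997]
tcp_rot: [0.681, 0.732, -0.0, -0.001]
contact_force: [0.1, 0.4, -3.0]
opening: 0.117
finger_force: 98.0
t 36.08 tcp [ 0.6366 -0.0069  0.0997] yaw 4.12 F [ 0.1  0.4 -3. ] open 0.117 | dx dy dz [-0.16  0.01  3.67] twist 0.0
0.0 [(np.float64(0.5149), np.float64(0.5195)), (np.float64(0.578), np.float64(0.5811)), (np.float64(0.6042), np.float64(0.6079)), (np.float64(0.6663), np.float64(0.67))]
0.03 [(np.float64(0.5133), np.float64(0.5179)), (np.float64(0.5756), np.float64(0.5792)), (np.float64(0.6021), np.float64(0.6059)), (np.float64(0.6644), np.float64(0.6676))]
0.05 [(np.float64(0.5116), np.float64(0.5166)), (np.float64(0.5744), np.float64(0.578)), (np.float64(0.601), np.float64(0.6046)), (np.float64(0.6138), np.float64(0.6159)), (np.float64(0.6471), np.float64(0.649)), (np.float64(0.663), np.float64(0.6664))]
[0.06619614 0.06736135]
```

```bash
python3 -m pendant '[{"dx":-0.1,"dy":0,"dz":1.2,"twist":0},{"dx":-0.1,"dy":0,"dz":2.2,"twist":0},{"dx":-0.1,"dy":0,"dz":3,"twist":0},{"dx":-0.1,"dy":0,"dz":3.5,"twist":0},{"dx":-0.1,"dy":0,"dz":3.5,"twist":0}]'
python3 -c "
from h import *
to(.6368,-.0085,.063,4.1)"
```

```text
time: 36.75
eef_pos: [0.6368, -0.009, 0.0646]
tcp_rot: [0.682, 0.732, -0.0, -0.001]
contact_force: [-0.9, 0.1, -3.8]
opening: 0.115
finger_force: 98.0
t 36.75 tcp [ 0.6368 -0.009   0.0646] yaw 4.04 F [-0.9  0.1 -3.8] open 0.115 | dx dy dz [0.05 0.01 0.16] twist -0.1
```

```bash
python3 -m pendant '[{"dx":0,"dy":0,"dz":0.2,"twist":0},{"dx":0,"dy":0,"dz":0.2,"twist":0}]'
python3 -m pendant '[{"dx":0,"dy":0,"dz":0,"twist":0},{"dx":0,"dy":0,"dz":0,"twist":0},{"dx":0,"dy":0,"dz":0,"twist":0}]' 30
python3 -m pendant '[{"dx":0,"dy":0,"dz":-2,"twist":0},{"dx":0,"dy":0,"dz":-5,"twist":0},{"dx":0,"dy":0,"dz":-10,"twist":0},{"dx":0,"dy":0,"dz":-16,"twist":0},{"dx":0,"dy":0,"dz":-16,"twist":0}]'
python3 -c "
from h import *
to(.43,.29,.20,13.7)"
```

```text
time: 37.0
eef_pos: [0.6373, -0.009, 0.0635]
tcp_rot: [0.682, 0.732, 0.0, 0.0]
contact_force: [0.2, -0.2, -3.0]
opening: 0.118
finger_force: 98.1
time: 37.38
eef_pos: [0.6378, -0.0091, 0.0642]
tcp_rot: [0.682, 0.732, 0.0, 0.001]
contact_force: [0.0, -0.4, 0.2]
opening: 0.303
finger_force: 0.0
time: 38.0
eef_pos: [0.6411, -0.0096, 0.2333]
tcp_rot: [0.682, 0.732, 0.004, 0.007]
contact_force: [0.1, -0.1, 0.1]
opening: 0.302
finger_force: 0.0
t 38.0 tcp [ 0.6411 -0.0096  0.2333] yaw 4.06 F [ 0.1 -0.1  0.1] open 0.302 | dx dy dz [ 31.39 -18.98   2.91] twist -9.6
```

```bash
python3 -m pendant '[{"dx":5,"dy":-3,"dz":0,"twist":-2},{"dx":10,"dy":-6,"dz":0,"twist":-4},{"dx":15,"dy":-9,"dz":0,"twist":-6},{"dx":20,"dy":-12,"dz":0,"twist":-8},{"dx":25,"dy":-15,"dz":0,"twist":-9.7},{"dx":31.4,"dy":-19,"dz":1,"twist":-9.7},{"dx":31.4,"dy":-19,"dz":3,"twist":-9.7},{"dx":31.4,"dy":-19,"dz":3,"twist":-9.7},{"dx":31.4,"dy":-19,"dz":3,"twist":-9.7}]' 40
python3 -c "
from h import *
module((.415,.331)); to(.415,.331,.042,13.8)"
```

```text
time: 39.12
eef_pos: [0.4262, 0.2904, 0.1941]
tcp_rot: [0.618, 0.786, 0.0, 0.0]
contact_force: [0.2, -0.5, 0.5]
opening: 0.399
finger_force: 0.0
1884 0.029415382948557084 ((0.3861653506755829, 0.29823845624923706), (0.040047191083431244, 0.09547019749879837), 14.007399559020996)
965 0.06321682724799557 ((0.38746920228004456, 0.2930867373943329), (0.012249255552887917, 0.07826679199934006), 14.040078163146973)
t 39.17 tcp [0.4266 0.2903 0.1944] yaw 13.68 F [ 0.2  0.4 -0.1] open 0.397 | dx dy dz [ 4.23 -0.19 15.24] twist -0.1
```

Module B has been knocked aside, so I measure it again.

```bash
python3 -c "
from h import *
i,P=cam('wrist'); save('w6',i); q=P.reshape(-1,3)
j,Q=cam('top'); Q=Q.reshape(-1,3)
for n,q in(('w',q),('t',Q)):
  for z0,z1 in((.015,.04),(.052,.075)):
    m=(abs(q[:,0]-.385)<.06)&(abs(q[:,1]-.30)<.13)&(q[:,2]>z0)&(q[:,2]<z1)&(q[:,0]>.335)
    if m.sum()>5: print(n,m.sum(),np.median(q[m][:,2]),cv2.minAreaRect(q[m][:,:2].astype(np.float32)))
"
```

```text
w 2534 0.029382310142653384 ((0.389361172914505, 0.2851470410823822), (0.04011797904968262, 0.12244061380624771), 13.960020065307617)
w 1147 0.06321413782210741 ((0.38944655656814575, 0.28457289934158325), (0.012524953112006187, 0.09568875283002853), 13.905868530273438)
t 187 0.028411878854246675 ((0.39334118366241455, 0.2690347731113434), (0.039792004972696304, 0.0886300653219223), 14.41429615020752)
t 63 0.06215886546570837 ((0.3925124704837799, 0.27074676752090454), (0.011562101542949677, 0.06649641692638397), 14.43289852142334)
```

View pics/w6.png

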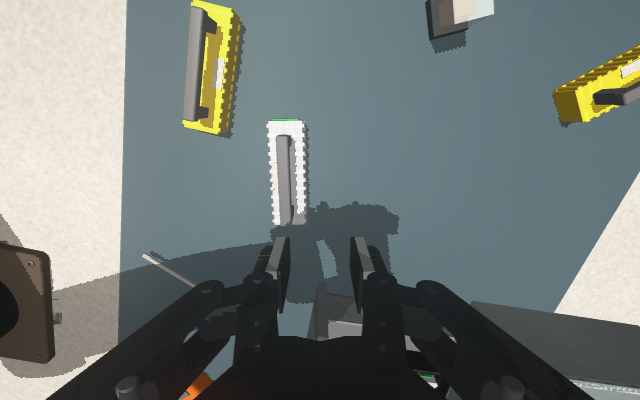

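The silver module B is at (288,170) in the wrist view, i.e. (0.389, 0.285). The yellow look-alikes are well clear.

```bash
python3 -c "
from h import *
to(.3894,.285,.042,13.95)"
python3 -m pendant '[{"dx":0.3,"dy":-2,"dz":0,"twist":-0.2},{"dx":0.3,"dy":-3.8,"dz":2,"twist":-0.2},{"dx":0.3,"dy":-3.8,"dz":5,"twist":-0.2},{"dx":0.3,"dy":-3.8,"dz":8,"twist":-0.2},{"dx":0.3,"dy":-3.8,"dz":11,"twist":-0.2},{"dx":0.3,"dy":-3.8,"dz":11,"twist":-0.2}]'
python3 -c "
from h import *
to(.3894,.285,.042,13.95)"
```

```text
t 39.27 tcp [0.4267 0.2902 0.1944] yaw 13.65 F [0.5 0.  0.1] open 0.397 | dx dy dz [ 0.37 -3.78 15.24] twist -0.3
time: 40.02
eef_pos: [0.3868, 0.2834, 0.0815]
tcp_rot: [0.617, 0.787, -0.002, -0.001]
contact_force: [0.1, -0.3, 0.1]
opening: 0.401
finger_force: 0.0
t 40.02 tcp [0.3868 0.2834 0.0815] yaw 13.87 F [ 0.1 -0.3  0.1] open 0.401 | dx dy dz [0.09 0.31 3.95] twist -0.1
```

```bash
python3 -m pendant '[{"dx":0.1,"dy":0.1,"dz":1.5,"twist":0},{"dx":0.1,"dy":0.1,"dz":3,"twist":0},{"dx":0.1,"dy":0.1,"dz":4,"twist":0},{"dx":0.1,"dy":0.1,"dz":4,"twist":0},{"dx":0.1,"dy":0.1,"dz":4,"twist":0}]'
python3 -c "
from h import *
to(.3894,.285,.042,13.95)"
```

```text
time: 40.65
eef_pos: [0.3889, 0.2861, 0.0436]
tcp_rot: [0.616, 0.788, 0.0, 0.0]
contact_force: [0.2, 0.3, 0.3]
opening: 0.399
finger_force: 0.0
t 40.65 tcp [0.3889 0.2861 0.0436] yaw 13.95 F [0.2 0.3 0.3] open 0.399 | dx dy dz [-0.12  0.03  0.16] twist 0.0
```

```bash
python3 -m pendant '[{"dx":0,"dy":0,"dz":0.1,"twist":0},{"dx":0,"dy":0,"dz":0.1,"twist":0},{"dx":0,"dy":0,"dz":0.1,"twist":0},{"dx":0,"dy":0,"dz":0.1,"twist":0},{"dx":0,"dy":0,"dz":0.1,"twist":0}]' 5 100
python3 -m pendant '[{"dx":0,"dy":0,"dz":-2,"twist":0},{"dx":0,"dy":0,"dz":-6,"twist":0},{"dx":0,"dy":0,"dz":-11,"twist":0},{"dx":0,"dy":0,"dz":-16,"twist":0},{"dx":0,"dy":0,"dz":-18,"twist":0},{"dx":0,"dy":0,"dz":-18,"twist":0}]'
python3 -c "
from h import *
to(.549,-.0145,.22,4.0)"
```

```text
time: 41.28
eef_pos: [0.3893, 0.2862, 0.0429]
tcp_rot: [0.616, 0.788, 0.001, 0.0]
contact_force: [1.6, 0.3, 2.3]
opening: 0.114
finger_force: 97.9
time: 42.02
eef_pos: [0.3884, 0.2859, 0.2228]
tcp_rot: [0.616, 0.788, 0.0, 0.0]
contact_force: [0.2, 0.1, -3.3]
opening: 0.114
finger_force: 98.2
t 42.02 tcp [0.3884 0.2859 0.2228] yaw 13.95 F [ 0.2  0.1 -3.3] open 0.114 | dx dy dz [-33.03   8.34   0.28] twist 10.0
```

```bash
python3 -m pendant '[{"dx":-3,"dy":1,"dz":0,"twist":1},{"dx":-8,"dy":2.5,"dz":0,"twist":3},{"dx":-13,"dy":4,"dz":0,"twist":5},{"dx":-18,"dy":5.5,"dz":0,"twist":7},{"dx":-23,"dy":6.5,"dz":0,"twist":9},{"dx":-28,"dy":7.5,"dz":0,"twist":10},{"dx":-32,"dy":8.3,"dz":0,"twist":10},{"dx":-33,"dy":8.3,"dz":0,"twist":10},{"dx":-33,"dy":8.3,"dz":0,"twist":10},{"dx":-33,"dy":8.3,"dz":0,"twist":10}]'
python3 -c "
from h import *
to(.549,-.0145,.1,4.0)"
```

```text
time: 43.28
eef_pos: [0.5476, -0.0131, 0.2211]
tcp_rot: [0.682, 0.731, -0.0, -0.001]
contact_force: [-0.3, -0.3, -3.9]
opening: 0.114
finger_force: 98.1
t 43.27 tcp [ 0.5476 -0.0131  0.2211] yaw 4.0 F [-0.3 -0.3 -3.9] open 0.114 | dx dy dz [-0.16  0.16 12.11] twist 0.0
```

```bash
python3 -m pendant '[{"dx":-0.1,"dy":0.1,"dz":4,"twist":0},{"dx":-0.1,"dy":0.1,"dz":8,"twist":0},{"dx":-0.1,"dy":0.1,"dz":11,"twist":0},{"dx":-0.1,"dy":0.1,"dz":12,"twist":0},{"dx":-0.1,"dy":0.1,"dz":12,"twist":0}]'
python3 -c "
from h import *
to(.549,-.0145,.064,4.0)
i,P=cam('wrist');q=P.reshape(-1,3)
for y in(.0,.03,.05):
    s=q[(abs(q[:,1]-y)<.004)&(q[:,2]>.046)&(q[:,2]<.066)&(q[:,0]>.5)&(q[:,0]<.69)]
    x=np.sort(s[:,0]); g=np.where(np.diff(x)>.008)[0]; print(y,[(a.round(4),b.round(4)) for a,b in zip(x[np.r_[0,g+1]],x[np.r_[g,-1]])])
"
```

```text
time: 43.9
eef_pos: [0.5495, -0.0145, 0.1023]
tcp_rot: [0.682, 0.731, -0.0, -0.0]
contact_force: [0.7, 0.4, -2.1]
opening: 0.118
finger_force: 98.1
t 43.9 tcp [ 0.5495 -0.0145  0.1023] yaw 4.01 F [ 0.7  0.4 -2.1] open 0.118 | dx dy dz [ 0.   -0.05  3.83] twist 0.0
0.0 [(np.float64(0.5159), np.float64(0.519)), (np.float64(0.5775), np.float64(0.5809)), (np.float64(0.6042), np.float64(0.6417)), (np.float64(0.6656), np.float64(0.67))]
0.03 [(np.float64(0.5137), np.float64(0.517)), (np.float64(0.5754), np.float64(0.5789)), (np.float64(0.6021), np.float64(0.6295)), (np.float64(0.6436), np.float64(0.6457)), (np.float64(0.6638), np.float64(0.6684))]
0.05 [(np.float64(0.512), np.float64(0.5157)), (np.float64(0.5741), np.float64(0.5777)), (np.float64(0.6007), np.float64(0.6046)), (np.float64(0.6139), np.float64(0.6522)), (np.float64(0.6619), np.float64(0.6667))]
```

```bash
python3 -m pendant '[{"dx":0,"dy":0,"dz":1.2,"twist":0},{"dx":0,"dy":0,"dz":2.2,"twist":0},{"dx":0,"dy":0,"dz":3,"twist":0},{"dx":0,"dy":0,"dz":3.6,"twist":0},{"dx":0,"dy":0,"dz":3.8,"twist":0},{"dx":0,"dy":0,"dz":3.8,"twist":0}]'
python3 -c "
from h import *
to(.549,-.0145,.064,4.0)"
```

```text
time: 44.7
eef_pos: [0.5499, -0.0153, 0.0644]
tcp_rot: [0.682, 0.731, 0.0, 0.0]
contact_force: [-0.2, 0.1, -3.5]
opening: 0.115
finger_force: 98.1
t 44.7 tcp [ 0.5499 -0.0153  0.0644] yaw 3.95 F [-0.2  0.1 -3.5] open 0.115 | dx dy dz [ 0.09 -0.08  0.04] twist -0.1
```

```bash
python3 -m pendant '[{"dx":0,"dy":0,"dz":0.1,"twist":0},{"dx":0,"dy":0,"dz":0.1,"twist":0}]'
python3 -m pendant '[{"dx":0,"dy":0,"dz":0,"twist":0},{"dx":0,"dy":0,"dz":0,"twist":0},{"dx":0,"dy":0,"dz":0,"twist":0}]' 30
python3 -m pendant '[{"dx":0,"dy":0,"dz":-2,"twist":0},{"dx":0,"dy":0,"dz":-5,"twist":0},{"dx":0,"dy":0,"dz":-10,"twist":0},{"dx":0,"dy":-5,"dz":-14,"twist":0},{"dx":0,"dy":-11,"dz":-16,"twist":0},{"dx":0,"dy":-11.5,"dz":-16,"twist":0},{"dx":0,"dy":-11.5,"dz":-16,"twist":0}]'
python3 - <<'E'
from h import *
i,P=cam("wrist"); q=P.reshape(-1,3); j,_=cam("scene")
save("m3",np.vstack([cv2.resize(i,(480,300)),cv2.resize(j[150:350,150:470],(480,300))]))
for n,c in(("front",.549),("rear",.637)):
    for z0,z1 in((.04,.0545+.0005),(.056,.0) ,(.075,.095)):
        m=(abs(q[:,0]-c)<.045)&(abs(q[:,1])<.11)&(q[:,2]>z0)&(q[:,2]<z1)
        if m.sum()>5: print(n,z0,m.sum(),np.median(q[m][:,2]),cv2.minAreaRect(q[m][:,:2].astype(np.float32)))
    s=q[(abs(q[:,0]-c)<.05)&(q[:,2]>.05)&(q[:,2]<.058)&(abs(q[:,1])<.12)]; print(np.percentile(s[:,1],[0,1,99,100]).round(4))
to(.43,-.024,.064,4)
E
```

```text
time: 44.95
eef_pos: [0.5503, -0.0154, 0.0639]
tcp_rot: [0.682, 0.731, 0.0, 0.001]
contact_force: [0.1, 0.2, -1.2]
opening: 0.118
finger_force: 98.3
time: 45.32
eef_pos: [0.55, -0.0154, 0.0637]
tcp_rot: [0.682, 0.731, 0.0, 0.0]
contact_force: [-0.3, -0.0, 0.0]
opening: 0.296
finger_force: 0.0
time: 46.2
eef_pos: [0.4351, -0.0233, 0.2236]
tcp_rot: [0.682, 0.731, 0.0, 0.001]
contact_force: [0.6, -0.2, -0.2]
opening: 0.294
finger_force: 0.0
front 0.04 3998 0.05017173923352655 ((0.5493732690811157, -0.015609748661518097), (0.06611546128988266, 0.16107751429080963), 3.9053821563720703)
front 0.075 1225 0.08397967336702528 ((0.5499228835105896, -0.016791589558124542), (0.012644999660551548, 0.09488017112016678), 4.227369785308838)
[-0.0976 -0.0955  0.0653  0.0669]
rear 0.04 5036 0.05015773072028212 ((0.6376808881759644, -0.008407354354858398), (0.0666269063949585, 0.16072502732276917), 3.851459503173828)
rear 0.075 1430 0.08374074309843595 ((0.6357420086860657, -0.009834691882133484), (0.013311662711203098, 0.09480465203523636), 4.340420246124268)
[-0.0934 -0.0881  0.0722  0.074 ]
t 46.3 tcp [ 0.4356 -0.0233  0.2228] yaw 3.95 F [ 0.6  0.3 -0.8] open 0.3 | dx dy dz [-0.04 -0.55 15.88] twist -0.1
```

View pics/m3.png

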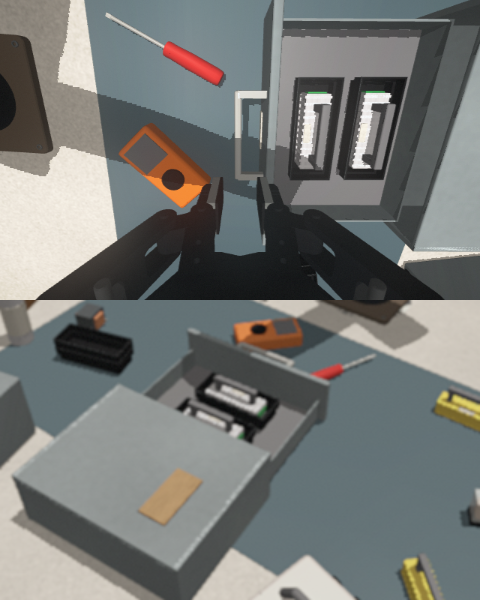

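Both modules stand upright in their trays (bar tops about 84 mm up, within 2 mm of tray centre). Now I shut the drawer.

```bash
python3 -m pendant '[{"dx":0,"dy":-0.4,"dz":4,"twist":0},{"dx":0,"dy":-0.4,"dz":9,"twist":0},{"dx":0,"dy":-0.4,"dz":13,"twist":0},{"dx":0,"dy":-0.4,"dz":15.8,"twist":0},{"dx":0,"dy":-0.4,"dz":15.8,"twist":0},{"dx":0,"dy":-0.4,"dz":15.8,"twist":0}]'
python3 -m pendant '[{"dx":0,"dy":0,"dz":0,"twist":0},{"dx":0,"dy":0,"dz":0,"twist":0},{"dx":0,"dy":0,"dz":0,"twist":0},{"dx":0,"dy":0,"dz":0,"twist":0}]' 0 60
python3 -m pendant '[{"dx":0,"dy":1,"dz":0,"twist":0},{"dx":0,"dy":2.5,"dz":0,"twist":0},{"dx":0,"dy":4,"dz":0,"twist":0},{"dx":0,"dy":5.5,"dz":0,"twist":0},{"dx":0,"dy":7,"dz":0,"twist":0},{"dx":0,"dy":8.5,"dz":0,"twist":0},{"dx":0,"dy":10,"dz":0,"twist":0},{"dx":0,"dy":11.5,"dz":0,"twist":0},{"dx":0,"dy":13,"dz":0,"twist":0},{"dx":0,"dy":14,"dz":0,"twist":0}]'
python3 -c "
from h import *
to(.631,-.0105,.064,4)"
```

```text
time: 47.05
eef_pos: [0.4314, -0.0234, 0.0647]
tcp_rot: [0.682, 0.731, -0.0, -0.001]
contact_force: [0.4, 0.1, 0.3]
opening: 0.296
finger_force: 0.0
time: 47.55
eef_pos: [0.4317, -0.0236, 0.0659]
tcp_rot: [0.682, 0.731, 0.001, 0.001]
contact_force: [3.1, 0.9, -0.8]
opening: 0.1
finger_force: 59.0
time: 48.8
eef_pos: [0.5706, -0.0146, 0.0659]
tcp_rot: [0.682, 0.731, -0.001, -0.0]
contact_force: [-4.0, -3.4, 6.4]
opening: 0.1
finger_force: 59.9
t 48.8 tcp [ 0.5706 -0.0146  0.0659] yaw 3.98 F [-4.  -3.4  6.4] open 0.1 | dx dy dz [-0.01  6.05  0.17] twist -0.0
```

```bash
python3 -m pendant '[{"dx":0.1,"dy":1.5,"dz":0,"twist":0},{"dx":0.1,"dy":3,"dz":0,"twist":0},{"dx":0.1,"dy":4.3,"dz":0,"twist":0},{"dx":0.1,"dy":5.2,"dz":0,"twist":0},{"dx":0.1,"dy":5.8,"dz":0,"twist":0},{"dx":0.1,"dy":6.1,"dz":0,"twist":0},{"dx":0.1,"dy":6.2,"dz":0,"twist":0},{"dx":0.1,"dy":6.2,"dz":0,"twist":0}]'
```

```text
time: 49.8
eef_pos: [0.6324, -0.0106, 0.0659]
tcp_rot: [0.682, 0.731, -0.002, 0.001]
contact_force: [-1.3, -5.4, 2.9]
opening: 0.094
finger_force: 59.6
```

```bash
python3 -m pendant '[{"dx":0,"dy":0.2,"dz":0,"twist":0},{"dx":0,"dy":0.4,"dz":0,"twist":0},{"dx":0,"dy":0.4,"dz":0,"twist":0}]'
```

```text
time: 50.18
eef_pos: [0.6364, -0.0103, 0.0658]
tcp_rot: [0.682, 0.731, -0.002, 0.001]
contact_force: [-0.4, -6.6, 3.4]
opening: 0.101
finger_force: 59.6
```

```bash
python3 -m pendant '[{"dx":0,"dy":0.2,"dz":0,"twist":0},{"dx":0,"dy":0.4,"dz":0,"twist":0},{"dx":0,"dy":0.4,"dz":0,"twist":0}]'
python3 - <<'E'
from h import *
j,Q=cam("top");q=Q.reshape(-1,3); D=np.load("top0.npz")["P"].reshape(-1,3)
i,P=cam("wrist");p=P.reshape(-1,3); W=np.load("w1.npz")["P"].reshape(-1,3)
for n,a in(("now top",q),("old top",D),("now wrist",p),("old wrist",W)):
    for y in(-.12,.05,.09,.12):
        s=a[(abs(a[:,1]-y)<.008)&(a[:,0]>.58)&(a[:,0]<.70)&(a[:,2]>.09)&(a[:,2]<.125)]
        if len(s)>3: print(n,y,"panel/cab front edge",np.percentile(s[:,0],[2,10]).round(4))
E
```

```text
time: 50.55
eef_pos: [0.6404, -0.0101, 0.0659]
tcp_rot: [0.682, 0.731, -0.002, 0.001]
contact_force: [-1.1, -6.3, 4.4]
opening: 0.099
finger_force: 59.6
now top -0.12 panel/cab front edge [0.6838 0.684 ]
now top 0.09 panel/cab front edge [0.6703 0.6712]
now top 0.12 panel/cab front edge [0.6686 0.6695]
old top -0.12 panel/cab front edge [0.6746 0.6751]
old top 0.05 panel/cab front edge [0.6641 0.6648]
old top 0.09 panel/cab front edge [0.6608 0.6618]
old top 0.12 panel/cab front edge [0.6595 0.6613]
now wrist 0.05 panel/cab front edge [0.6735 0.6741]
now wrist 0.09 panel/cab front edge [0.671  0.6716]
old wrist 0.05 panel/cab front edge [0.6641 0.6646]
old wrist 0.09 panel/cab front edge [0.6614 0.662 ]
old wrist 0.12 panel/cab front edge [0.6595 0.6602]
```

The drawer had been slightly open at the start, so I push on to the stop.

```bash
python3 -m pendant '[{"dx":0,"dy":0.2,"dz":0,"twist":0},{"dx":0,"dy":0.4,"dz":0,"twist":0},{"dx":0,"dy":0.6,"dz":0,"twist":0},{"dx":0,"dy":0.6,"dz":0,"twist":0}]'
```

```text
time: 51.15
eef_pos: [0.6455, -0.0098, 0.0658]
tcp_rot: [0.682, 0.731, -0.003, -0.0]
contact_force: [-4.7, -6.1, 5.5]
opening: 0.102
finger_force: 59.9
```

```bash
python3 -m pendant '[{"dx":0,"dy":0.2,"dz":0,"twist":0},{"dx":0,"dy":0.4,"dz":0,"twist":0},{"dx":0,"dy":0.4,"dz":0,"twist":0}]'
```

```text
time: 51.52
eef_pos: [0.6455, -0.0097, 0.0658]
tcp_rot: [0.682, 0.732, -0.007, -0.004]
contact_force: [-16.7, -8.1, 14.3]
opening: 0.098
finger_force: 60.9
```

That is the stop, at 17 N. I release and retreat.

```bash
python3 -m pendant '[{"dx":0,"dy":-0.2,"dz":0,"twist":0},{"dx":0,"dy":-0.4,"dz":0,"twist":0},{"dx":0,"dy":-0.4,"dz":0,"twist":0},{"dx":0,"dy":-0.4,"dz":0,"twist":0}]' 30
python3 -m pendant '[{"dx":0,"dy":0,"dz":-2,"twist":0},{"dx":0,"dy":0,"dz":-5,"twist":0},{"dx":0,"dy":0,"dz":-10,"twist":0},{"dx":0,"dy":-4,"dz":-16,"twist":0},{"dx":0,"dy":-9,"dz":-18,"twist":0},{"dx":0,"dy":-12,"dz":-18,"twist":0},{"dx":0,"dy":-12,"dz":-18,"twist":0},{"dx":0,"dy":-12,"dz":-18,"twist":0}]'
python3 - <<'E'
from h import *
j,Q=cam("top");q=Q.reshape(-1,3)
i,P=cam("wrist");p=P.reshape(-1,3)
for n,a in(("top",q),("wrist",p)):
    for y in(-.12,0,.05,.09):
        s=a[(abs(a[:,1]-y)<.008)&(a[:,0]>.58)&(a[:,0]<.72)&(a[:,2]>.09)&(a[:,2]<.125)]
        if len(s)>3: print(n,y,np.percentile(s[:,0],[2,10]).round(4))
m=(abs(q[:,0]-.59)<.1)&(abs(q[:,1]+.378)<.1)&(q[:,2]>.048)&(q[:,2]<.075);print(cv2.minAreaRect(q[m][:,:2].astype(np.float32)))
to(0.5,0,0.2,4)
E
```

```text
time: 52.02
eef_pos: [0.6465, -0.0073, 0.0652]
tcp_rot: [0.682, 0.731, 0.0, -0.0]
contact_force: [-0.2, 0.5, -0.3]
opening: 0.295
finger_force: 0.0
time: 53.02
eef_pos: [0.5275, -0.0159, 0.2462]
tcp_rot: [0.682, 0.731, 0.001, 0.001]
contact_force: [0.9, 0.6, -0.4]
opening: 0.297
finger_force: 0.0
top -0.12 [0.689  0.6906]
top 0 [0.6812 0.6828]
top 0.05 [0.6789 0.682 ]
top 0.09 [0.6754 0.6782]
wrist -0.12 [0.6893 0.69  ]
wrist 0 [0.6815 0.6823]
wrist 0.05 [0.6784 0.6792]
wrist 0.09 [0.6759 0.6767]
((0.5482918620109558, -0.38684430718421936), (0.1488192081451416, 0.16356556117534637), 13.857892036437988)
t 53.12 tcp [ 0.5276 -0.0159  0.2454] yaw 3.95 F [ 0.2 -0.1 -0.3] open 0.3 | dx dy dz [ 1.78 -2.64  4.54] twist -0.0
```

```bash
python3 -c "
from plant import ctrl
print(ctrl.sign_off())"
```

```text
the job is handed in; nothing more can be done
None
```

The job is handed in (no verdict was returned): both silver modules stand upright in their own trays in the drawer, which is pushed shut to its stop; on the way a descent hit the drawer's front panel at about 58 N, over the 40 N limit if it counts as a press by the gripper's body.

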